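# Scoop the ruby ball out of the chip tray

### The arm

A 7-joint arm with a two-finger parallel gripper is mounted at the origin on the work surface; the furniture and walls round the work are solid. World frame = base frame: x ahead of the robot, y to its left, z up, the work surface at z = 0. Lengths are in m, angles in rad, forces in N, time in s.
With the tool pointing down it reaches from about 0.4 to 0.875 m from the base axis. Payload 19.3 kg.
Tool frame: the origin (TCP) lies between the finger pads; the fingertips stand bot.tcp_to_tips ahead of it and the grasp point (between the pads) lies 3 mm ahead of it (bot.tcp_to_tips is the distance from the TCP to the fingertips, in m); x points along the fingers, y is the direction in which the jaws open and shut, and the axes are right-handed (so a half turn about x gives the same grasp; the last joint's range is limited). The gripper opens to 85 mm and grips with 20 to 120 N. Pads are 22 mm wide; open, the fingers measure 114 mm over their backs; the gripper's body (76 mm by 85 mm) begins 54 mm behind the grasp point. The pads swing forward as they close: fully open they stand 13 mm farther back than shut.
Start: joints at [1.188, 0.521, -0.036, 1.599, 0.021, 1.021, -0.113], TCP at [0.192, -0.595, 0.217] pointing down, gripper open.
Joint ranges: [-2.91, 2.91], [-0.3, 2.13], [-1.5, 1.42], [0.17, 2.43], [-1.26, 4.41], [0.16, 1.93], [-2.52, 2.52]. Speed limits (rad/s): [1.89, 1.89, 2.39, 2.39, 3.01, 3.01, 3.01].

### API

Orientations are given as [roll, pitch, yaw] about the fixed x, y, z axes, in that order (R = Rz(yaw) Ry(pitch) Rx(roll)).
In Python, from workcell import bot, eyes gives the robot as it stands. The module is installed in compiled form; this text tells all that it offers.
- The arm moves only by the tool step_arm, never from a script. Its argument "targets" is a list that holds one entry, the list of rows, each a list of 7 numbers: the shift along the tool's x, y, z in cm, then the turn, a rotation vector about the tool's x, y, z in rad, then the opening, from 0 (shut) to 1 (fully open). A call has 1 to 10 rows; each row is the pose to reach, as a shift and turn from the pose measured when the call began, along the tool's axes at that moment; what a row does not reach only later rows make up. A row lasts 1/10 s, in which the tool goes at most 50 mm and 8.59 degrees, less where a joint would pass 70% of its speed; a pose out of reach is approached as far as the arm can. A call with a gripper value outside its range is refused whole. The fingers move at their own pace and stop on an object; "grip_force" is the grip in N (left out, the last holds). Time passes only in rows, so rows that repeat a pose let the fingers close. It gives the time, the measured TCP pose, the force and the opening at its end, in the units of the state.
- bot.observe(): the state, without advancing time (a new reading comes with each control period).
- eyes.grab_frame(name): name is "scene" or "top" or "wrist"; returns the picture (384x512x3 uint8, red, green, blue); there is no depth.
- eyes.get_calibration(name): a dict with "fx", "fy", "cx", "cy" (pixels), "camera_from_world" (4x4, takes a point from world to camera coordinates); the wrist camera has in their place "hand_eye" (4x4, takes a point from camera to tool coordinates, whose origin is the TCP and whose axes are the tool frame's). Camera axes: x right, y down, z forward; pixel columns grow to the right and rows downward; lengths in m; the calibration is good to about 2 mm. A picture is of the moment at which its call begins: read the wrist's pose just before it. get_calibration takes no time and is no camera call.
- bot.job_done(): hands the job in, once; it reports no verdict.
The state is a dict: "clock": time; "qpos": joint angles; "qd": joint speeds; "joint_efforts": joint torques, N m; "position": TCP position; "tool_rot": TCP orientation; "force": force on the tool from outside, world axes, zero at the start; "moment": the same for the moment, N m; "grip_width": finger opening in m.
Only numpy, scipy, OpenCV 4.12 (cv2) and the standard library are available. Lean on these libraries where they do the work, as an engineer would, in place of code of your own. Each camera call takes 0.05 s, during which the arm holds its last target.

### The job

Take the slotted scoop (blue handle, open steel tines) by its handle, scoop the red ball out of the white tray with it and let the black chip drop back between the tines. Then set the scoop down upright on the green parking deck of the tray with the ball still in it and let go; the chip must stay in the tray's deep bay, and the fingers must not touch the ball or the chip.

Things in the scene. Friction and masses are not known exactly. Their poses are not given: they have to be found in the camera images.
- scoop: Slotted steel scoop, loose, 0.11 kg. Origin: underside, below the handle; x to the tine tips, z up. 86 wide; from x -6 to 80. Blue upright handle 14 thick (x), 36 wide (y), z 24 to 100; grip across the 14 at z 75. Six tines at y +-8, 24, 40, 3.2 thick, gaps 12.8, on the ground, tips bent up to z 6. Back and side walls z 26, front open. Orange-handled solid scoop: not this one. (mm)
- tray: White tray, fixed. Origin: desk level, under the deep bay's centre; z up. Bay floor z 8, x -90 to 90, y -60 to 60; side walls upright, end walls lean out, 50 deg to the floor; rim z 37. The bay's -x half is empty: room for the scoop. Green deck beside it: floor z 8, x -62 to 62, y -189 to -71, lip z 14. Scoop's origin at x -37, y -130 stands it mid-deck, along the tray's x. (mm)
- ball: Red ball (good part), 30 across, about 40 g, origin at its centre, on the bay floor in the +x half within 25 of the centre line. It rolls. Tines sliding on the floor push it to the +x end wall, where it climbs and falls in over the tips when they touch the wall's foot; the bent tips then keep it in if moved smoothly. (mm)
- chip: Black round chip (reject), 9 across, 6 thick, 10 g, origin at its centre, on the bay floor in the +x half within 25 of the centre line. It passes freely between the tines. (mm)
There are look-alikes about, which are no part of the job. Of the things that look like the ball, the smaller one is meant.

How it is judged:
On the way:
1. the ball is lifted clear of the tray in the slotted scoop while the chip stays in the bay (height (world z) of ball above 0.07 m and x of ball in the frame of scoop between 0.005 and 0.08 m and y of ball in the frame of scoop between -0.042 and 0.042 m and z of ball in the frame of scoop between 0.01 and 0.035 m and height (world z) of chip below 0.034 m), for 0.2 s.
At the end, for the whole second after the job is handed in: The slotted scoop stands released and at rest on the green deck (its base on the deck floor within 5 mm, handle within 10 degrees of upright), the red ball lies in it on the tines, and the black chip lies in the tray's deep bay (x of ball in the frame of scoop between 0.005 and 0.08 m and y of ball in the frame of scoop between -0.042 and 0.042 m and z of ball in the frame of scoop between 0.01 and 0.035 m and y of scoop in the frame of tray between -0.17 and -0.09 m and x of scoop in the frame of tray between -0.065 and 0.065 m and height (world z) of scoop between 0.003 and 0.013 m and angle between scoop's own z axis and vertical below 0.17 rad and linear speed of scoop below 0.02 m/s and x of chip in the frame of tray between -0.115 and 0.115 m and y of chip in the frame of tray between -0.062 and 0.062 m and height (world z) of chip below 0.034 m); the robot touches nothing.
It fails at once if the fingers touch the ball (contact force between the fingers and ball above 0.2 N).
It fails at once if the fingers touch the chip (contact force between the fingers and chip above 0.2 N).
It also fails if it takes over 54 s, if anything falls off the work surface, if the arm or the gripper's body presses on something with over 40 N, if the wrist force passes 120 N, or if a joint passes its speed limit or range.

## Working session

There is one attempt and no reset: what is moved stays moved. The work goes in short steps, Python scripts to look and compute and a tool call to move; the robot and the scene stay as the last step left them, time stands still between calls to the robot, and variables do not carry over. Pictures are saved under pics/ and viewed, and the job is handed in when it is done.

Besides the shell and the picture viewer there is one more tool, called after "Emit:" by a JSON object that holds its "method" and its "body". step_arm: Moves the arm, as the interface text tells. Its arguments: {"type":"object","properties":{"targets":{"type":"array","items":{"type":"array","items":{"type":"array","items":{"type":"number"}}}},"grip_force":{"type":"number"}},"required":["targets"]}

```bash
mkdir -p pics; cat > h.py <<'E'
import numpy as np, cv2
from scipy.spatial.transform import Rotation as R
from workcell import bot, eyes
def snap(n,f):
    im=eyes.grab_frame(n); cv2.imwrite(f'pics/{f}.png',im[:,:,::-1]); return im
def crop(f,x0,y0,x1,y1,s,o):
    im=cv2.imread(f'pics/{f}.png')[y0:y1,x0:x1]
    cv2.imwrite(f'pics/{o}.png',cv2.resize(im,None,fx=s,fy=s,interpolation=cv2.INTER_CUBIC))
def px2w(name,u,v,z):
    c=eyes.get_calibration(name); d=np.array([(u-c['cx'])/c['fx'],(v-c['cy'])/c['fy'],1])
    if name=='wrist':
        s=bot.observe(); T=np.eye(4); T[:3,:3]=R.from_euler('xyz',s['tool_rot']).as_matrix(); T[:3,3]=s['position']; T=T@c['hand_eye']
    else: T=np.linalg.inv(c['camera_from_world'])
    o=T[:3,3]; d=T[:3,:3]@d
    return o+d*(z-o[2])/d[2]
def w2px(name,p):
    c=eyes.get_calibration(name); q=c['camera_from_world']@np.append(p,1)
    return np.array([q[0]/q[2]*c['fx']+c['cx'],q[1]/q[2]*c['fy']+c['cy']])
E
python3 - <<'E'
from h import *
for n in ['scene','top','wrist']: snap(n,n+'0')
s=bot.observe(); print({k:np.round(v,3) for k,v in s.items()}, bot.tcp_to_tips)
for n in ['scene','top']: 
    c=eyes.get_calibration(n); print(n,c['fx'],np.linalg.inv(c['camera_from_world']).round(3))
print(eyes.get_calibration('wrist'))
E
```

```text
{'clock': np.float64(0.15), 'qpos': array([ 1.188,  0.522, -0.036,  1.6  ,  0.021,  1.021, -0.113]), 'qd': array([ 0.   , -0.   ,  0.001, -0.001,  0.   , -0.001,  0.   ]), 'joint_efforts': array([ 0.0000e+00, -9.2739e+01,  1.9800e+00, -3.7006e+01,  1.8000e-02,
        7.0000e-03, -0.0000e+00]), 'position': array([ 0.192, -0.594,  0.217]), 'tool_rot': array([-1.504,  1.57 ,  1.95 ]), 'force': array([ 0.001, -0.669,  0.577]), 'moment': array([ 0.024,  0.012, -0.004]), 'grip_width': np.float64(0.086)} 0.022
scene 429.6936712142382 [[ 0.476 -0.455  0.752 -0.445]
 [-0.88  -0.248  0.406 -0.655]
 [ 0.002 -0.855 -0.519  0.616]
 [ 0.     0.     0.     1.   ]]
top 477.63600402567556 [[ 0.02  -0.982  0.188  0.205]
 [-1.    -0.019  0.005 -0.227]
 [-0.002 -0.188 -0.982  1.052]
 [ 0.     0.     0.     1.   ]]
{'fx': 344.2163982935639, 'fy': 344.2163982935639, 'cx': 252.0393897369852, 'cy': 189.31377521918387, 'hand_eye': array([[ 2.09850759e-04, -3.25090835e-01,  9.45682772e-01,
        -1.56807145e-01],
       [ 9.99999937e-01,  3.37308241e-04, -1.05949830e-04,
        -6.29324205e-06],
       [-2.84543273e-04,  9.45682735e-01,  3.25090885e-01,
        -8.37332923e-02],
       [ 0.00000000e+00,  0.00000000e+00,  0.00000000e+00,
         1.00000000e+00]])}
```

View pics/scene0.png

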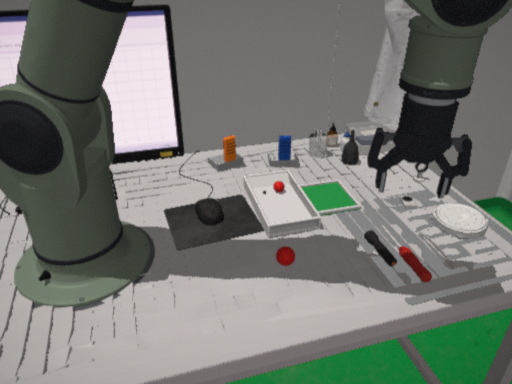

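View pics/top0.png

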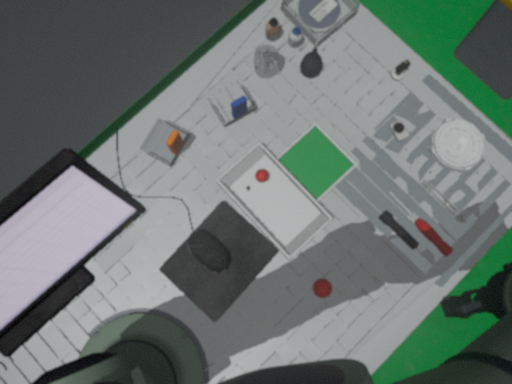

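View pics/wrist0.png

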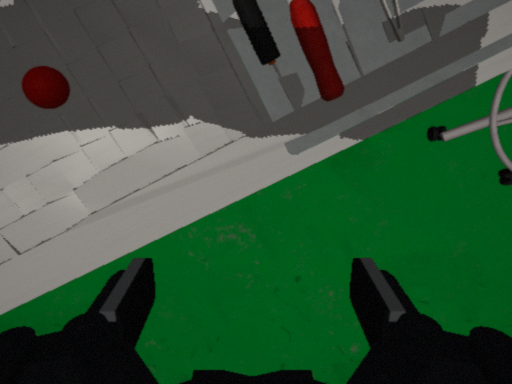

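Candidates (top view): the balls are red at (262,175) in the tray and a larger red at (322,288) on the desk, so I take the tray one. The scoops are blue-handled at (238,105) and orange at (174,140), so I take the blue one. The chip is a black dot at (248,188). Next is a close crop to check.

```bash
python3 - <<'E'
from h import *
crop('top0',195,70,365,260,4,'c1')
crop('top0',200,75,270,135,10,'c2')
crop('scene0',200,110,370,250,4.5,'c3')
E
```

```text
(no output)
```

View pics/c1.png

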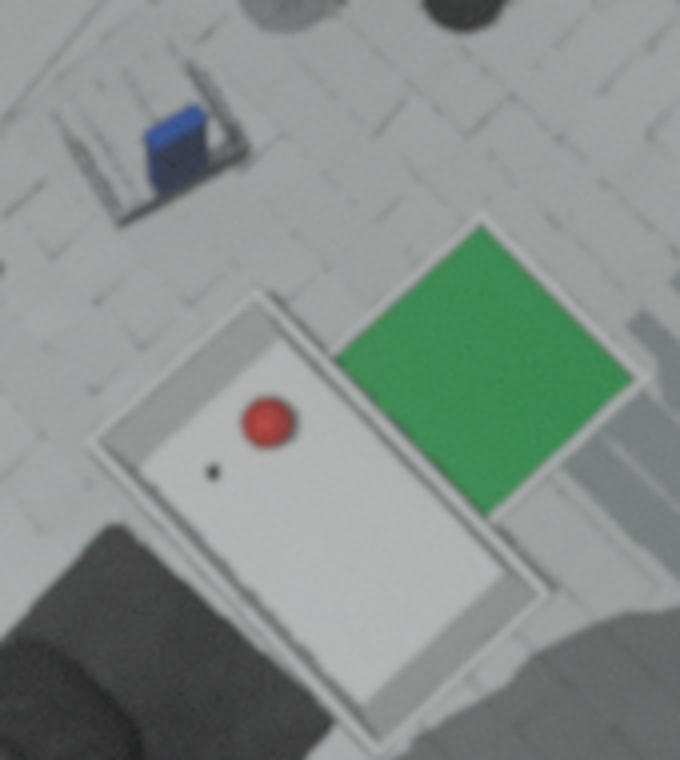

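View pics/c2.png

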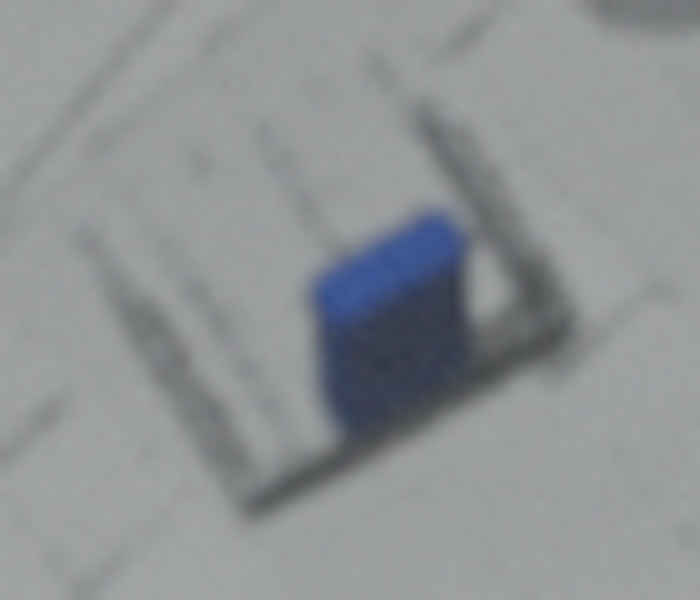

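View pics/c3.png

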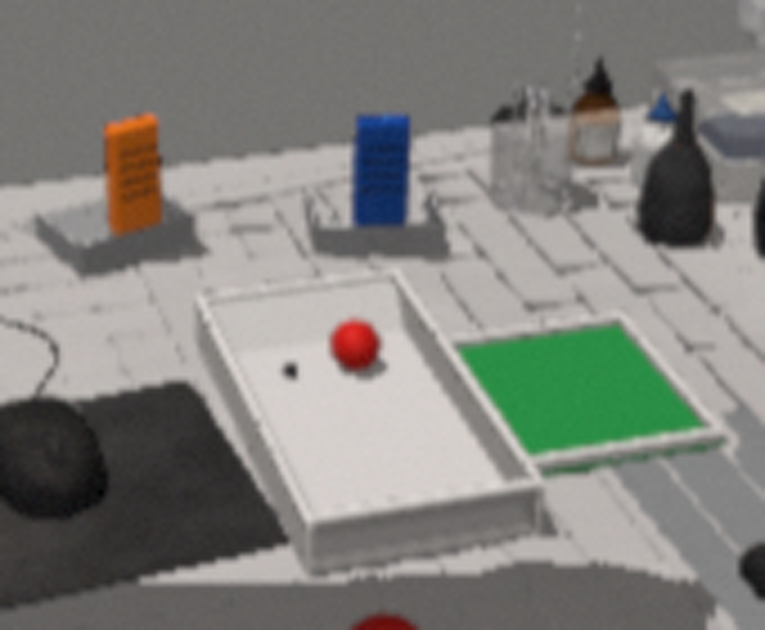

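```bash
python3 - <<'E'
from h import *
P=lambda x,y,z:px2w('top',195+x/4,70+y/4,z)[:2]
Q=lambda x,y,z:px2w('top',200+x/10,75+y/10,z)[:2]
print('floor');F=[P(x,y,.008) for x,y in [(285,338),(140,468),(508,575),(365,705)]]
print(np.round(F,4)); F=np.array(F)
c=F.mean(0); ax=(F[0]+F[1]-F[2]-F[3])/2; ay=(F[1]+F[3]-F[0]-F[2])/2
print(c,np.linalg.norm(ax),np.linalg.norm(ay),np.degrees([np.arctan2(ax[1],ax[0]),np.arctan2(ay[1],ay[0])-np.pi/2]))
Rm=np.array([P(x,y,.037) for x,y in [(260,293),(97,441),(548,592),(378,748)]])
print('rim',Rm.mean(0)); ax=(Rm[0]+Rm[1]-Rm[2]-Rm[3])/2; ay=(Rm[1]+Rm[3]-Rm[0]-Rm[2])/2
print(np.linalg.norm(ax),np.linalg.norm(ay),np.degrees([np.arctan2(ax[1],ax[0]),np.arctan2(ay[1],ay[0])-np.pi/2]))
G=np.array([P(x,y,.014) for x,y in [(482,218),(335,358),(648,377),(490,518)]]);print('deck',G.mean(0))
ball=P(269,422,.023); chip=P(213,471,.014); print('ball',ball,'chip',chip)
H=np.array([Q(x,y,.1) for x,y in [(315,285),(437,213),(465,245),(328,320)]]);print('handle',H.round(4),H.mean(0))
for z in(0,.026):print('back',Q(255,512,z),Q(570,335,z),np.linalg.norm(Q(255,512,z)-Q(570,335,z)))
E
```

```text
floor
[[ 0.4879 -0.2598]
 [ 0.4115 -0.18  ]
 [ 0.3554 -0.3845]
 [ 0.2825 -0.3061]]
[ 0.38433463 -0.28260096] 0.18116455753451127 0.10879619128214604 [43.78677295 43.34398014]
rim [ 0.38153543 -0.27866745]
0.22466960883928996 0.12292679182590167 [43.61016629 43.66605043]
deck [ 0.47201154 -0.37379698]
ball [ 0.4358318 -0.2511629] chip [ 0.40943996 -0.22076508]
handle [[ 0.5724 -0.1824]
 [ 0.5889 -0.2078]
 [ 0.5819 -0.2138]
 [ 0.5647 -0.1854]] [ 0.57699641 -0.19734881]
back [ 0.55556224 -0.16538306] [ 0.59986456 -0.23718109] 0.08436618510531137
back [ 0.5469137  -0.16691705] [ 0.5901216  -0.23694141] 0.08228203030451978
```

```bash
cat >> h.py <<'E'
TC=np.array([.3825,-.280]); TY=np.radians(43.65)
def t2w(x,y): c,s=np.cos(TY),np.sin(TY); return TC+np.array([c*x-s*y,s*x+c*y])
def w2t(p): c,s=np.cos(TY),np.sin(TY); d=np.array(p[:2])-TC; return np.array([c*d[0]+s*d[1],-s*d[0]+c*d[1]])
def cur():
    s=bot.observe(); return np.array(s['position']),R.from_euler('xyz',s['tool_rot'])
def down(yaw,sgn=1):
    y=sgn*np.array([np.cos(yaw),np.sin(yaw),0]); x=np.array([0,0,-1.]); return R.from_matrix(np.c_[x,y,np.cross(x,y)])
def delta(p,Rt):
    p0,R0=cur(); return (R0.inv().apply(np.array(p)-p0)*100).round(2),(R0.inv()*Rt).as_rotvec().round(3)
E
python3 - <<'E'
from h import *
p,r=cur(); print(r.as_matrix().round(3))
for s in(1,-1): print(delta([.576,-.198,.2],down(np.radians(32),s)))
print(w2t([.4358,-.2512]),w2t([.4094,-.2208]))
E
```

```text
[[-0.     0.308 -0.951]
 [ 0.001 -0.951 -0.308]
 [-1.    -0.001  0.   ]]
(array([  1.7 , -25.91, -48.71]), array([-1.817e+00, -1.000e-03,  1.000e-03]))
(array([  1.7 , -25.91, -48.71]), array([1.325e+00, 1.000e-03, 1.000e-03]))
[ 0.0584455  -0.01595158] [0.0603269  0.02426757]
```

Emit:
{"method": "step_arm", "body": {"targets": [[[0,-2,-4,-0.15,0,0,1],[0,-4,-8,-0.3,0,0,1],[0,-6,-12,-0.45,0,0,1],[0,-8,-16,-0.6,0,0,1],[0,-10,-20,-0.75,0,0,1],[0,-12,-24,-0.9,0,0,1],[0,-14,-28,-1.05,0,0,1],[0,-16,-31,-1.2,0,0,1],[0,-18,-34,-1.35,0,0,1],[0,-20,-37,-1.5,0,0,1]]]}}

```text
clock: 1.15
position: [0.4834, -0.289, 0.2169]
tool_rot: [-2.792, 1.57, 2.169]
force: [0.1, -0.1, 0.7]
grip_width: 0.0857
```

```bash
python3 - <<'E'
from h import *
print(bot.observe()['qpos'].round(2),cur()[0],delta([.576,-.198,.2],down(np.radians(32),1)))
E
```

```text
[ 0.78  0.46 -0.48  1.75  0.25  1.    0.46] [ 0.48337852 -0.28902533  0.21692662] (array([ 1.69, 11.21, -6.55]), array([-0.31 , -0.001,  0.   ]))
```

Emit:
{"method": "step_arm", "body": {"targets": [[[0.4,2.8,-1.6,-0.08,0,0,1],[0.8,5.6,-3.2,-0.16,0,0,1],[1.2,8.4,-4.8,-0.24,0,0,1],[1.7,11.2,-6.5,-0.31,0,0,1],[1.7,11.2,-6.5,-0.31,0,0,1],[1.7,11.2,-6.5,-0.31,0,0,1]]]}}

```text
clock: 1.75
position: [0.576, -0.1979, 0.1995]
tool_rot: [-2.879, 1.569, 2.392]
force: [-0.5, -0.7, -0.3]
grip_width: 0.0851
```

```bash
python3 - <<'E'
from h import *
print(bot.observe()['qpos'].round(2),cur()[0],cur()[1].as_matrix().round(3))
snap('wrist','w1'); snap('top','t1')
E
```

```text
[ 0.61  0.56 -0.55  1.64  0.33  1.03  0.51] [ 0.57600436 -0.19793782  0.19945867] [[-0.001  0.848  0.53 ]
 [ 0.001  0.53  -0.848]
 [-1.    -0.    -0.002]]
```

View pics/w1.png

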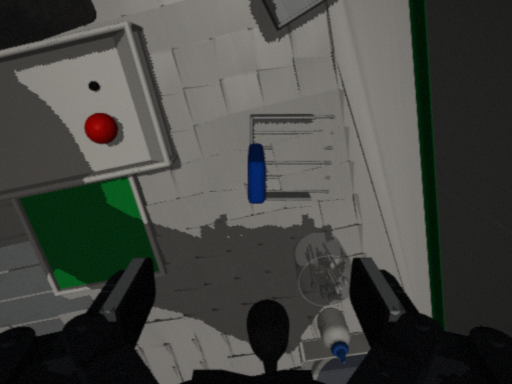

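View pics/t1.png

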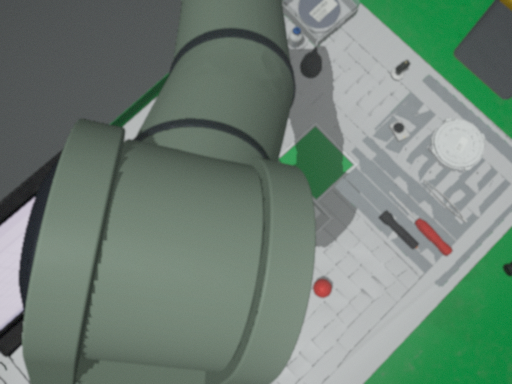

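```bash
python3 - <<'E'
from h import *
crop('w1',235,105,345,215,7,'c4')
crop('w1',60,60,180,200,5,'c5')
E
```

```text
(no output)
```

View pics/c4.png

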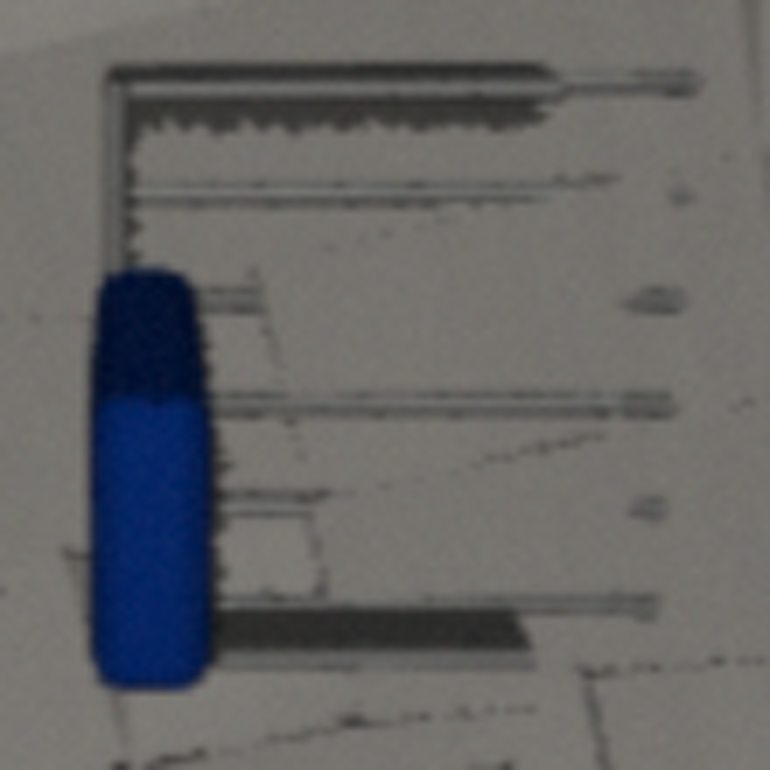

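View pics/c5.png

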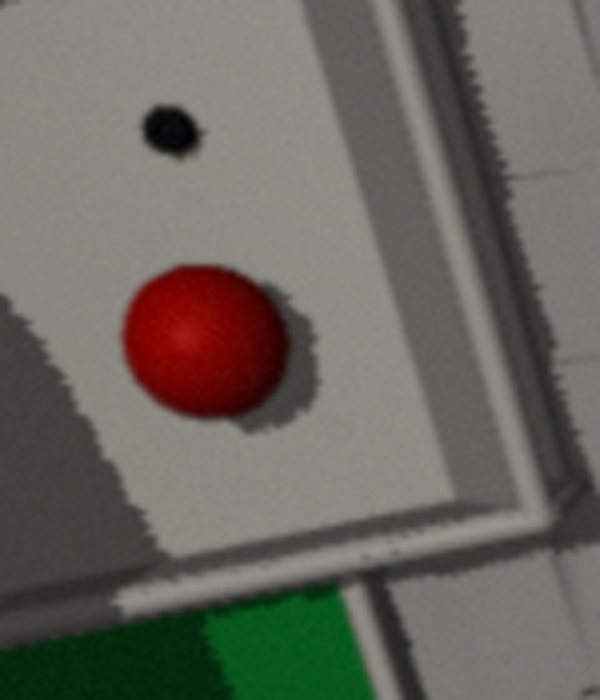

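```bash
python3 - <<'E'
from h import *
P=lambda x,y,z:px2w('wrist',235+x/7,105+y/7,z)
Q=lambda x,y,z:px2w('wrist',60+x/5,60+y/5,z)
p,r=cur()
t=lambda w:(r.inv().apply(w-p)*1000).round(1)
print('handle top ctr',P(152,542,.1),t(P(152,542,.1)))
for a in [(97,402),(207,402),(210,685),(96,685)]: print(t(P(*a,.1)))
print('tine 4 y=-8 ', t(P(210,403,.0016)),t(P(660,403,.004)))
print('tine1 y=40', t(P(560,88,.0016)),t(P(690,82,.005)))
print('tine6 y=-40', t(P(230,603,.0016)),t(P(650,606,.005)))
for n,a in dict(ball=(206,340,.023),chip=(171,130,.014),foot=(455,500,.008),foot2=(303,0,.008),rimc=(545,518,.037)).items(): w=Q(*a); print(n,w,w2t(w)*1000)
E
```

```text
handle top ctr [ 0.5776216  -0.19622599  0.1       ] [99.9  3.6 -1.4]
[ 99.9  -2.5 -17.5]
[ 99.9   9.5 -17.5]
[99.8 10.3 15.8]
[99.8 -2.7 15.8]
tine 4 y=-8  [198.2  13.8   8.1] [195.8  81.5   7.5]
tine1 y=40 [198.2  64.1 -39.1] [194.8  82.1 -40.3]
tine6 y=-40 [198.2  17.3  40.3] [194.8  82.1  39.6]
ball [ 0.43469149 -0.24931574  0.023     ] [ 58.94403    -13.82304107]
chip [ 0.41013762 -0.21920409  0.014     ] [61.96220218 24.91318154]
foot [ 0.48789767 -0.25802971  0.008     ] [ 91.42759231 -56.85383387]
foot2 [ 0.41977842 -0.18562201  0.008     ] [92.11806404 42.55758   ]
rimc [ 0.50769519 -0.2413024   0.037     ] [117.2985206  -58.41572354]
```

Emit:
{"method": "step_arm", "body": {"targets": [[[2,0.1,0,0,0,0,1],[4.5,0.2,0,0,0,0,1],[7,0.3,0,0,0,0,1],[9.5,0.33,0,0,0,0,1],[11.3,0.33,0,0,0,0,1],[12.15,0.33,0,0,0,0,1],[12.15,0.33,0,0,0,0,1],[12.15,0.33,0,0,0,0,0.6],[12.15,0.33,0,0,0,0,0.3],[12.15,0.33,0,0,0,0,0.25]]], "grip_force": 80}}

```text
clock: 2.85
position: [0.5785, -0.1978, 0.0792]
tool_rot: [-0.031, 1.571, -1.046]
force: [-0.2, -0.3, 0.8]
grip_width: 0.0439
```

Emit:
{"method": "step_arm", "body": {"targets": [[[0,0,0,0,0,0,0.2],[0,0,0,0,0,0,0.1],[0,0,0,0,0,0,0],[0,0,0,0,0,0,0],[0,0,0,0,0,0,0],[0,0,0,0,0,0,0]]]}}

```text
clock: 3.45
position: [0.5791, -0.1978, 0.08]
tool_rot: [0.683, 1.569, -0.331]
force: [-1.7, 0.7, 6.9]
grip_width: 0.011
```

```bash
python3 - <<'E'
from h import *
print(cur()[0],bot.observe()['grip_width'],bot.observe()['force'])
snap('wrist','w2')
E
```

```text
[ 0.57906258 -0.19779249  0.07996643] 0.01103684827619937 [-1.69236191  0.67032303  6.88827109]
```

View pics/w2.png

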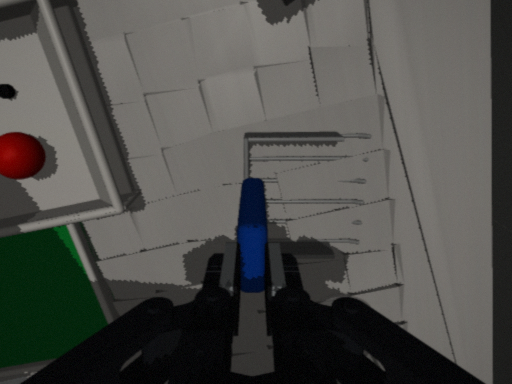

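Emit:
{"method": "step_arm", "body": {"targets": [[[-1,0,0,0,0,0,0],[-2.5,0,0,0,0,0,0],[-4.5,0,0,0,0,0,0],[-6.5,0,0,0,0,0,0],[-8.5,0,0,0,0,0,0],[-9,0,0,0,0,0,0],[-9,0,0,0,0,0,0]]]}}

```text
clock: 4.2
position: [0.5793, -0.198, 0.1711]
tool_rot: [0.627, 1.568, -0.388]
force: [1.5, 0.4, -2.1]
grip_width: 0.0111
```

```bash
python3 - <<'E'
from h import *
s=bot.observe();print(cur()[0],s['grip_width'],s['force'],s['moment'])
snap('wrist','w3');crop('w3',0,80,400,340,2,'c6')
print(delta([*t2w(-.08,-.0075),.17],down(TY)))
E
```

```text
[ 0.57925389 -0.19797762  0.17108919] 0.011117546428441608 [ 1.52132361  0.4288676  -2.06823978] [-0.01804472 -0.03337288  0.01949058]
(array([-2.000e-02, -2.869e+01, -1.030e+00]), array([-0.206,  0.002, -0.001]))
```

View pics/c6.png

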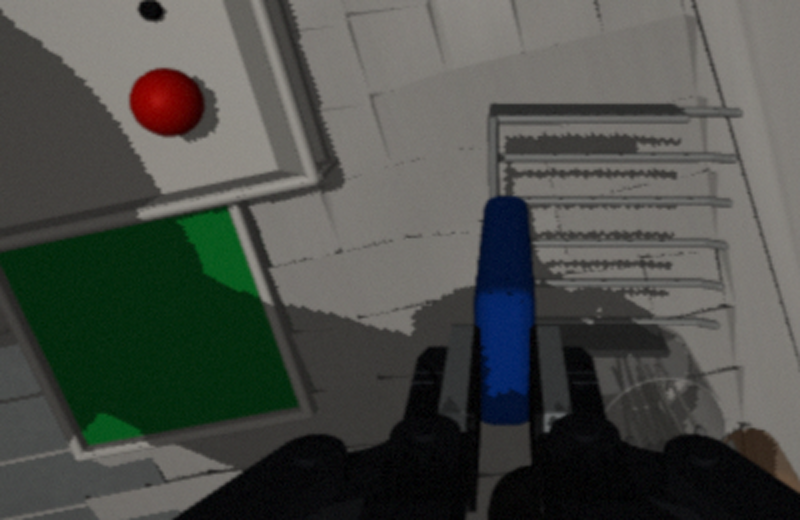

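```bash
cat >> h.py <<'E'
def pnp(obj,img):
    c=eyes.get_calibration('wrist'); K=np.array([[c['fx'],0,c['cx']],[0,c['fy'],c['cy']],[0,0,1]])
    ok,rv,tv=cv2.solvePnP(np.array(obj,float),np.array(img,float),K,None)
    pr=cv2.projectPoints(np.array(obj,float),rv,tv,K,None)[0][:,0]
    T=np.eye(4);T[:3,:3]=cv2.Rodrigues(rv)[0];T[:3,3]=tv[:,0]
    T=c['hand_eye']@T
    p,r=cur(); W=np.eye(4);W[:3,:3]=r.as_matrix();W[:3,3]=p; W=W@T
    return T,W,pr-img
E
python3 - <<'E'
from h import *
obj=[(80,y,5) for y in(40,24,8,-8,-24,-40)]+[(-6,43,26)]
img=np.array([(741,112),(736,158),(730,202),(725,244),(720,286),(717,324),(489,104)])/2+[0,80]
T,W,e=pnp(np.array(obj)/1000,img);print(T.round(4));print(W.round(3));print(e.round(1))
print(R.from_matrix(W[:3,:3]).as_euler('xyz',degrees=True))
E
```

```text
[[-0.3682  0.0594 -0.9278  0.1176]
 [ 0.9295  0.0031 -0.3687  0.009 ]
 [-0.0191 -0.9982 -0.0563  0.0033]
 [ 0.      0.      0.      1.    ]]
[[ 0.779 -0.524 -0.344  0.588]
 [ 0.507  0.849 -0.146 -0.196]
 [ 0.369 -0.061  0.927  0.052]
 [ 0.     0.     0.     1.   ]]
[[-3.4  2.8]
 [-3.   2. ]
 [-2.   1.5]
 [-1.4  1.2]
 [-0.7  0.3]
 [-1.   0.7]
 [-0.5  0.3]]
[ -3.75576998 -21.66107831  33.08363257]
```

```bash
python3 - <<'E'
from h import *
crop('w3',230,120,380,300,5,'c7')
E
```

```text
(no output)
```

View pics/c7.png

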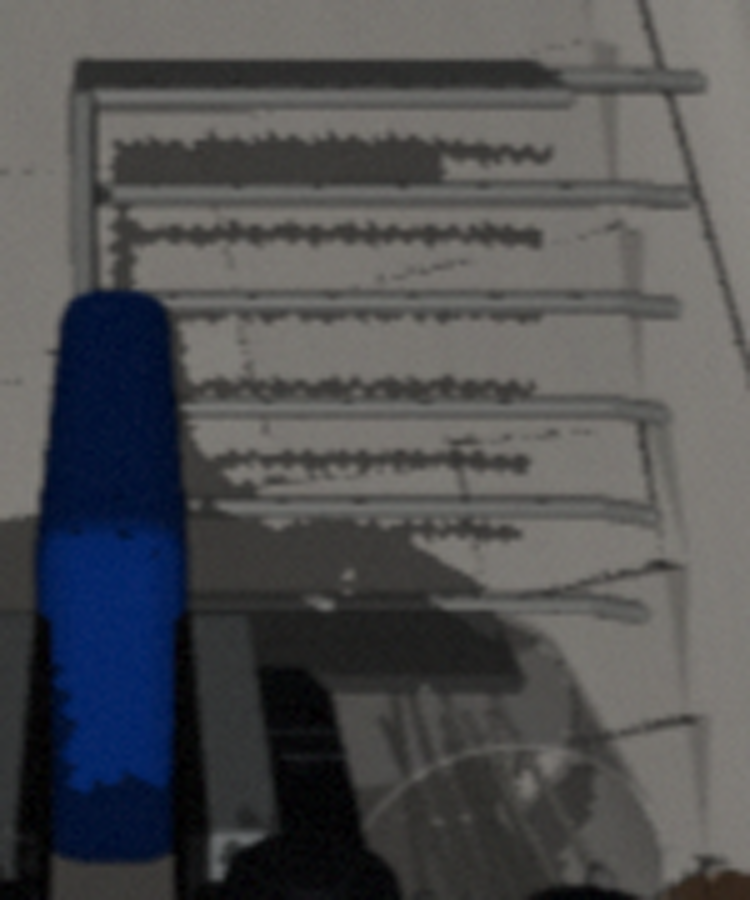

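```bash
cat >> h.py <<'E'
from scipy.optimize import least_squares
def fit(obj,img,yaw0,z0):
    c=eyes.get_calibration('wrist');p,r=cur();Hi=np.linalg.inv(c['hand_eye'])
    obj=np.array(obj)/1000
    def f(x):
        w=R.from_euler('xyz',x[3:]).apply(obj)+x[:3]
        q=r.inv().apply(w-p); q=q@Hi[:3,:3].T+Hi[:3,3]
        return (np.c_[q[:,0]/q[:,2]*c['fx']+c['cx'],q[:,1]/q[:,2]*c['fy']+c['cy']]-img).ravel()
    s=least_squares(f,[*p[:2],z0,0,0,yaw0],x_scale=[.01]*3+[.05]*3,loss='soft_l1')
    return s.x[:3].round(4),np.degrees(s.x[3:]).round(2),s.fun.reshape(-1,2).round(1)
E
python3 - <<'E'
from h import *
obj=[(80,y,4.5) for y in(40,24,8,-8,-24,-40)]+[(-6,43,0),(-7,18,100),(7,18,100),(-7,-18,100),(7,-18,100)]
img=np.array([(705,82),(690,197),(678,308),(665,412),(655,515),(645,612),(77,62),(40,530),(185,530),(48,855),(175,855)])/5+[230,120]
for a in fit(obj,img,.55,.09): print(a)
print(cur()[0])
E
```

```text
[ 0.581  -0.1969  0.0829]
[ 0.4  -1.39 32.13]
[[-0.6  1.4]
 [-0.1  0.8]
 [-0.1  0. ]
 [ 0.3 -0.2]
 [ 0.1 -1.1]
 [-0.  -1.6]
 [ 1.3 -0. ]
 [-1.1 -0.6]
 [ 0.4 -0.4]
 [-1.3  0.5]
 [ 1.7  0.8]]
[ 0.57883561 -0.19788251  0.170092  ]
```

Emit:
{"method": "step_arm", "body": {"targets": [[[0,-2,0,-0.02,0,0,0],[0,-5,-0.2,-0.05,0,0,0],[0,-9,-0.4,-0.08,0,0,0],[0,-13,-0.5,-0.11,0,0,0],[0,-17,-0.6,-0.14,0,0,0],[0,-21,-0.8,-0.17,0,0,0],[0,-25,-0.9,-0.19,0,0,0],[0,-27.5,-1,-0.2,0,0,0],[0,-28.7,-1.03,-0.206,0,0,0],[0,-28.7,-1.03,-0.206,0,0,0]]]}}

```text
clock: 5.25
position: [0.3278, -0.3414, 0.1691]
tool_rot: [0.831, 1.571, 0.02]
force: [0.0, 0.3, -2.0]
grip_width: 0.0108
```

```bash
python3 - <<'E'
from h import *
s=bot.observe();print(cur()[0],s['grip_width'],s['force'],s['qpos'].round(2))
snap('wrist','w4');snap('scene','s4');crop('s4',160,110,400,290,3.3,'c9')
print(delta([*t2w(-.08,-.0075),.17],down(TY)), w2t(cur()[0]))
E
```

```text
[ 0.32775046 -0.34142839  0.16909008] 0.01076821803816464 [ 0.00843582  0.29272802 -2.04633873] [ 1.16  0.4  -0.61  2.01  0.31  0.82  1.13]
(array([-0.06, -0.02,  0.02]), array([ 0.   ,  0.001, -0.001])) [-0.0797805 -0.0073057]
```

View pics/w4.png

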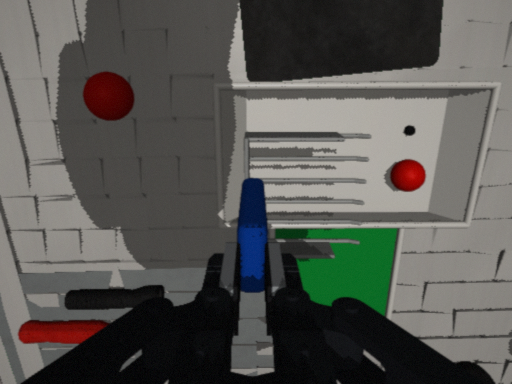

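View pics/c9.png

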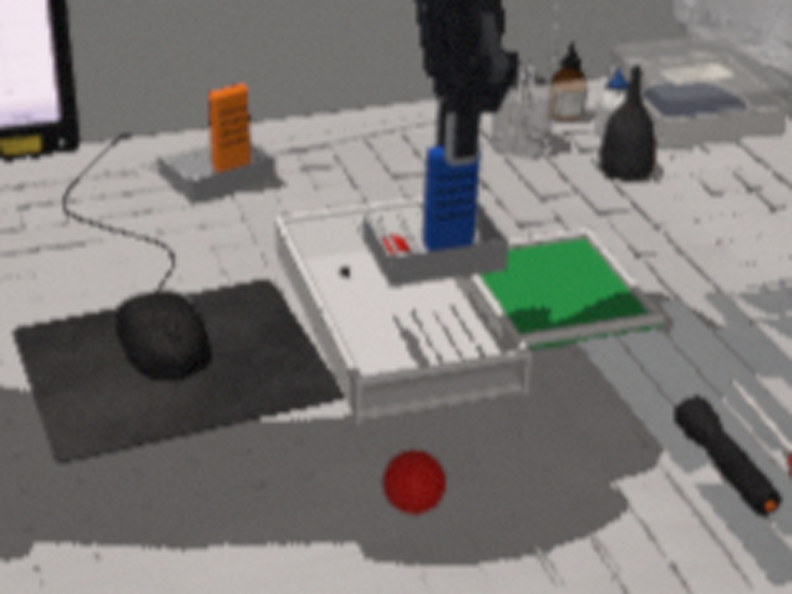

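```bash
python3 - <<'E'
from h import *
crop('w4',205,75,355,240,5,'c10')
crop('w4',350,75,510,240,5,'c11')
E
```

```text
(no output)
```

View pics/c10.png

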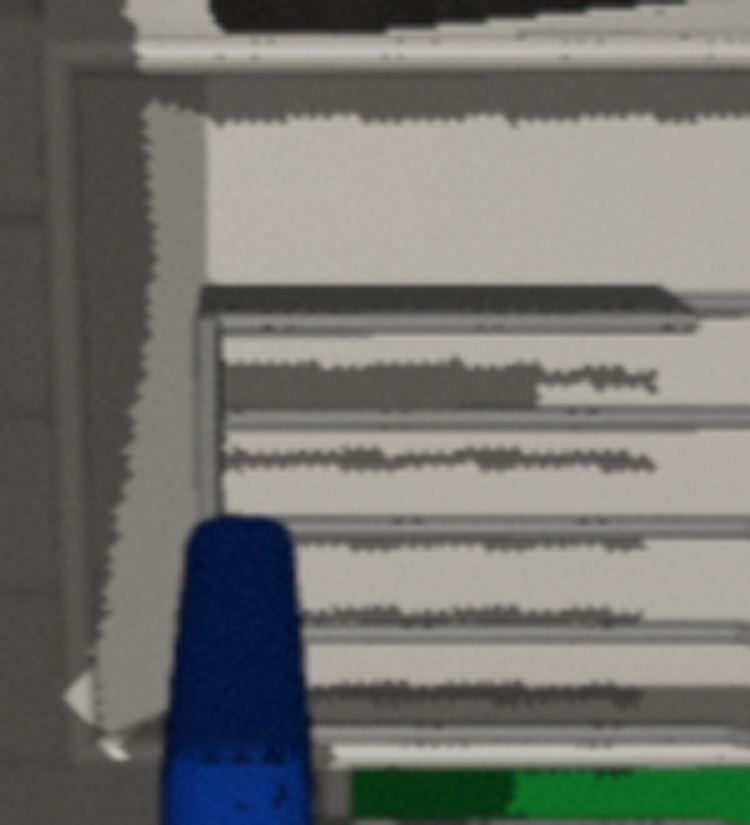

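View pics/c11.png

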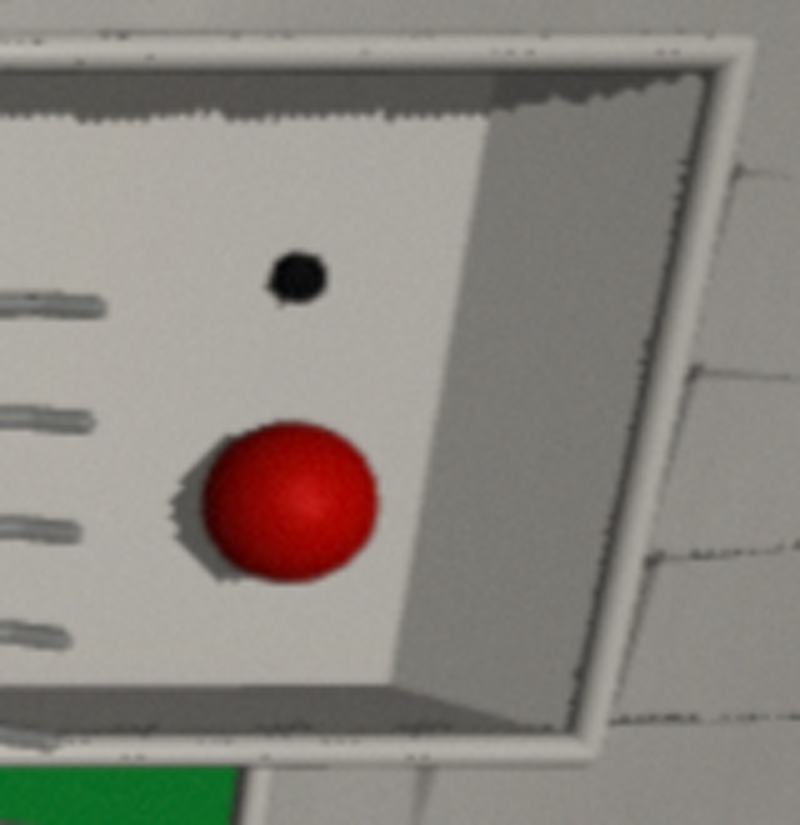

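```bash
python3 - <<'E'
from h import *
p,r=cur()
A=lambda x,y,z:px2w('wrist',205+x/5,75+y/5,z)
B=lambda x,y,z:px2w('wrist',350+x/5,75+y/5,z)
sh=lambda n,w:print(n,(w2t(w)*1000).round(1),(r.inv().apply(w-p)*1000).round(1))
sh('floor corner -y',B(390,684,.008)); sh('rim +y in',B(480,72,.037)); sh('rim -y in',B(480,736,.037))
sh('rim +y out',B(480,40,.037)); sh('rim -y out',B(480,764,.037))
sh('foot+x',B(420,500,.008));sh('foot+x2',B(470,250,.008)); sh('foot-x',A(207,200,.008))
sh('chip',B(298,277,.011)); sh('ball',B(290,502,.023))
for y,v in((40,303),(24,415),(8,527),(-8,631),(-24,734)): sh(f'tine{y}',A(740,v,p[2]-.080+.0016))
E
```

```text
floor corner -y [ 96.6 -56.8] [161.6 176.2  49.4]
rim +y in [77.1 62.5] [132.5 156.7 -69.9]
rim -y in [ 98.8 -55. ] [132.6 178.4  47.6]
rim +y out [76.2 67.4] [132.5 155.8 -74.8]
rim -y out [ 99.8 -60.6] [132.6 179.5  53.2]
foot+x [ 95.9 -18.4] [161.6 175.6  10.9]
foot+x2 [96.8 29.6] [161.6 176.5 -37. ]
foot-x [-84.8  38.6] [161.4  -5.2 -46. ]
chip [64.5 25.1] [158.5 144.2 -32.5]
ball [ 63.8 -14.3] [146.6 143.4   6.8]
tine40 [-10.5  34.7] [ 78.4  69.2 -42.1]
tine24 [-9.  18.9] [ 78.4  70.7 -26.3]
tine8 [-7.4  2.5] [78.5 72.3 -9.8]
tine-8 [ -5.9 -13.5] [78.5 73.8  6.1]
tine-24 [ -4.3 -30. ] [78.5 75.4 22.6]
```

Emit:
{"method": "step_arm", "body": {"targets": [[[0,1,0.05,0,0,0,0],[0.5,2,0.1,0,0,0,0],[2,2,0.1,0,0,0,0],[4,2,0.1,0,0,0,0],[6,2,0.1,0,0,0,0],[7,2,0.1,0,0,0,0],[7.4,2,0.1,0,0,0,0],[7.4,2,0.1,0,0,0,0],[7.4,2,0.1,0,0,0,0]]]}}

```text
clock: 6.25
position: [0.3456, -0.3273, 0.096]
tool_rot: [0.565, 1.569, -0.244]
force: [0.2, 1.0, -0.7]
grip_width: 0.0108
```

```bash
python3 - <<'E'
from h import *
s=bot.observe();print(cur()[0],s['grip_width'],s['force'],w2t(cur()[0]))
snap('wrist','w5');crop('w5',240,110,400,270,5,'c12');crop('w5',380,60,512,240,5,'c13');snap('scene','s5');crop('s5',230,150,370,260,5.5,'c14')
E
```

```text
[ 0.34559743 -0.32732623  0.0959971 ] 0.010770574058202285 [ 0.18246683  1.02849324 -0.67774552] [-0.05936857 -0.00877178]
```

View pics/w5.png

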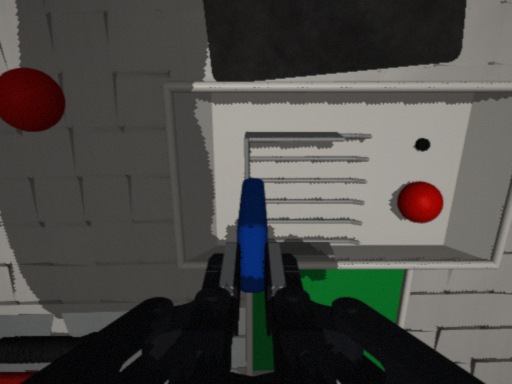

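View pics/c14.png

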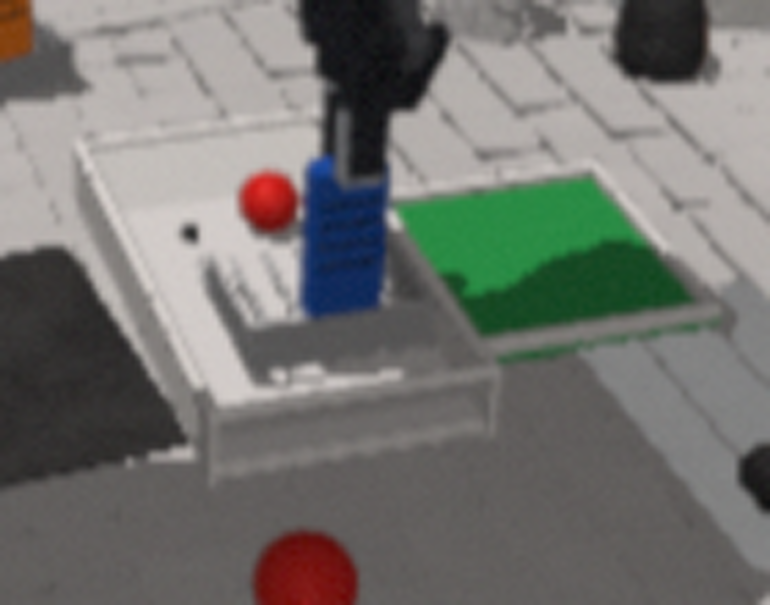

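Scoop is inside the bay with its tips at about (365,160) in the wrist view, behind the ball at (420,202) and the chip at (422,144). I'll check the chip/tine alignment close up.

View pics/c12.png

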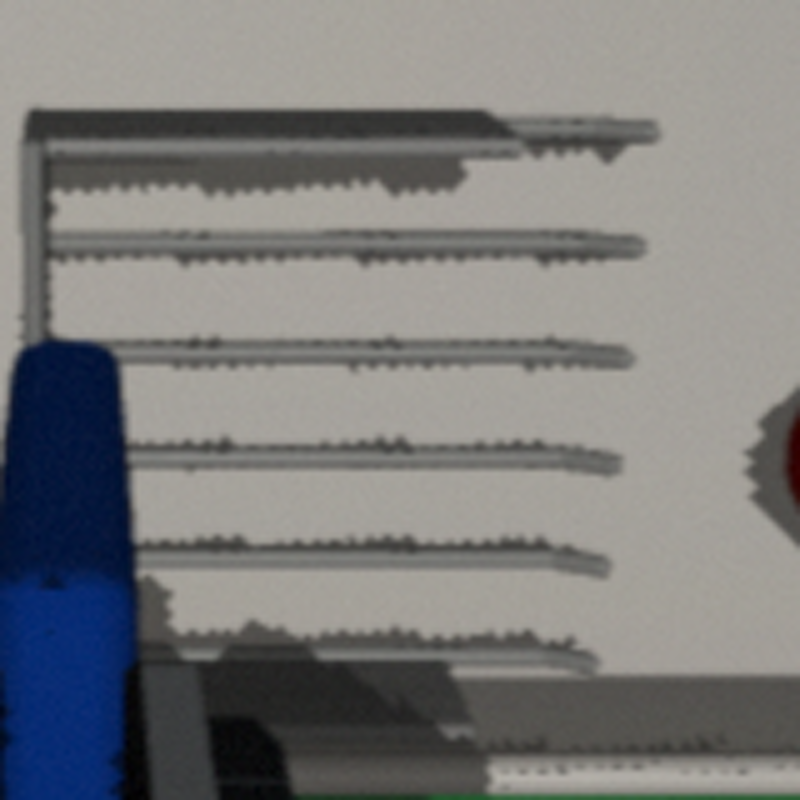

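View pics/c13.png

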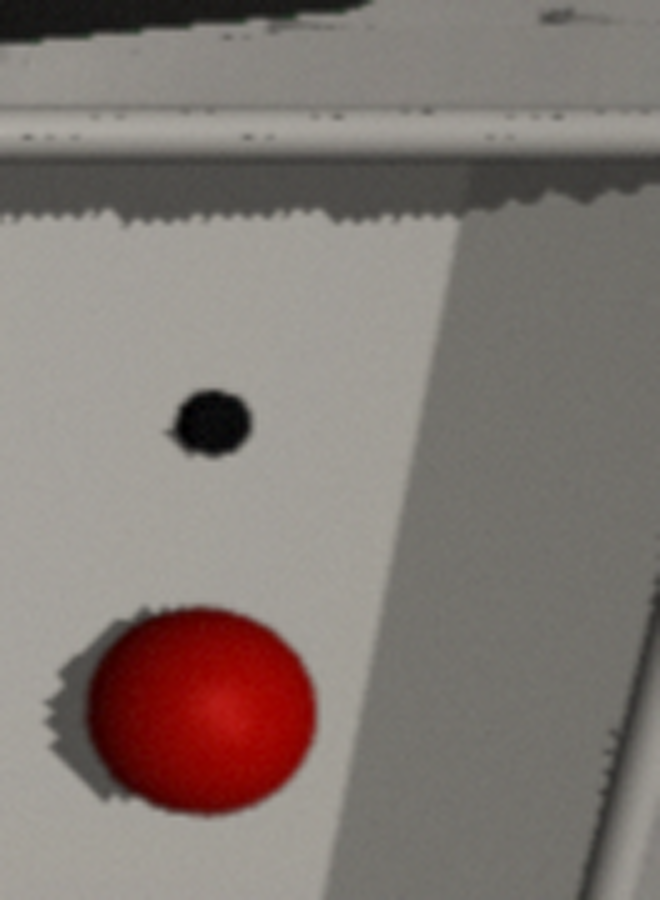

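```bash
python3 - <<'E'
from h import *
p,r=cur()
sh=lambda n,w:print(n,(w2t(w)*1000).round(1),(r.inv().apply(w-p)*1000).round(1))
A=lambda x,y,z:px2w('wrist',240+x/5,110+y/5,z)
B=lambda x,y,z:px2w('wrist',380+x/5,60+y/5,z)
for y,v in((40,130),(24,242),(8,352),(-8,458),(-24,557),(-40,655)):
  sh(f'tine{y}',A(540,v,.0176))
sh('tip',A(658,131,.021));sh('chip',B(213,423,.011));sh('ball',B(203,712,.023));sh('foot',B(390,540,.008));sh('foot',B(330,870,.008))
sh('floor -y',A(700,677,.008))
E
```

```text
tine40 [ 6.2 32.9] [ 78.4  65.8 -41.8]
tine24 [ 7.7 17.1] [ 78.5  67.2 -26. ]
tine8 [9.1 0.9] [78.5 68.7 -9.8]
tine-8 [ 10.6 -15.4] [78.5 70.2  6.5]
tine-24 [ 12.1 -31.2] [78.6 71.7 22.3]
tine-40 [ 13.6 -47.6] [78.6 73.2 38.7]
tip [21.2 33.4] [ 75.1  80.8 -42.3]
chip [61.8 25.5] [ 85.1 121.3 -34.5]
ball [ 61.1 -13.9] [ 73.2 120.7   5. ]
foot [92.2  7.4] [ 88.2 151.8 -16.4]
foot [ 93.4 -46.5] [ 88.3 152.9  37.6]
floor -y [ 42.5 -56.6] [ 88.3 102.1  47.6]
```

Emit:
{"method": "step_arm", "body": {"targets": [[[0.2,0,-0.05,0,0,0,0],[0.4,0,-0.05,0,0,0,0],[0.6,0,-0.05,0,0,0,0],[0.6,0,-0.05,0,0,0,0]]]}}

```text
clock: 6.75
position: [0.345, -0.3271, 0.0898]
tool_rot: [0.523, 1.569, -0.286]
force: [0.2, 0.9, -1.2]
grip_width: 0.0112
```

Emit:
{"method": "step_arm", "body": {"targets": [[[0.1,0,0,0,0,0,0],[0.2,0,0,0,0,0,0],[0.2,0,0,0,0,0,0]]]}}

```text
clock: 7.05
position: [0.3452, -0.3271, 0.088]
tool_rot: [0.483, 1.568, -0.326]
force: [-0.3, 0.5, 4.3]
grip_width: 0.0108
```

Emit:
{"method": "step_arm", "body": {"targets": [[[0.1,0,0,0,0,0,0],[0.1,0,0,0,0,0,0]]]}}

```text
clock: 7.25
position: [0.3455, -0.3272, 0.0878]
tool_rot: [0.231, 1.568, -0.578]
force: [-4.6, 4.7, 24.3]
grip_width: 0.0107
```

```bash
python3 - <<'E'
from h import *
s=bot.observe();print(cur()[0],s['force'],s['moment'])
snap('wrist','w6');crop('w6',240,110,400,270,5,'c15')
snap('scene','s6');crop('s6',240,165,330,240,8,'c16')
E
```

```text
[ 0.34553585 -0.32717857  0.08779893] [-4.63093662  4.68180287 24.3191973 ] [ 1.13714267  1.00645113 -0.04393966]
```

View pics/c15.png

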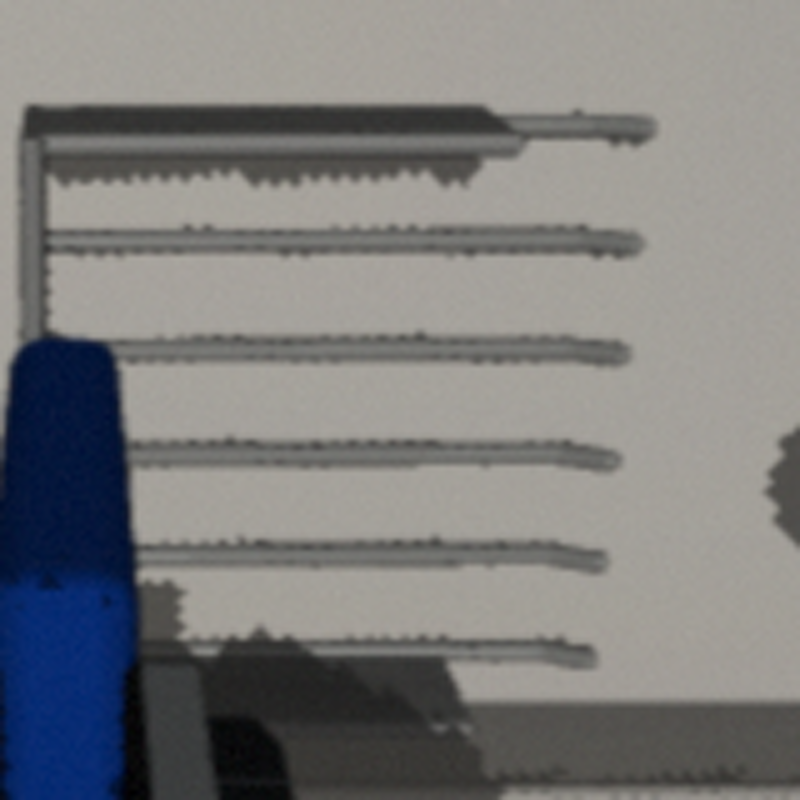

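View pics/c16.png

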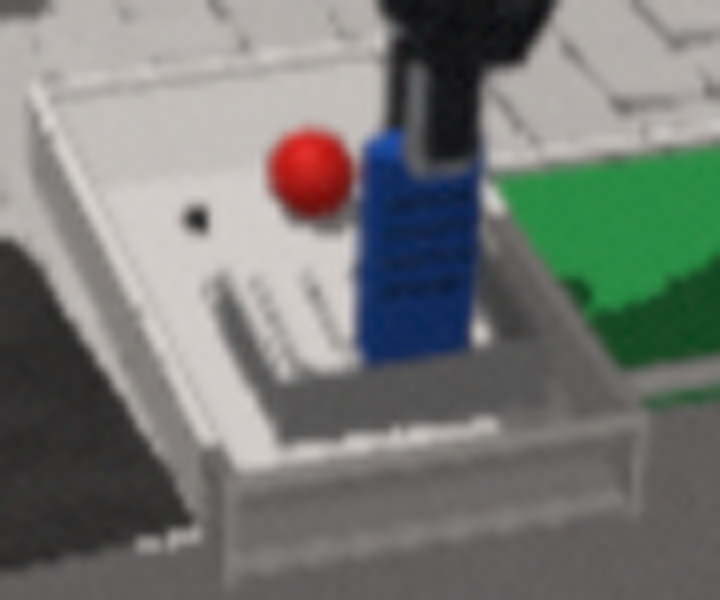

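Emit:
{"method": "step_arm", "body": {"targets": [[[0.03,0.4,0,0,0,0,0],[0.03,0.8,0,0,0,0,0],[0.03,1.2,0,0,0,0,0],[0.03,1.6,0,0,0,0,0],[0.03,2,0,0,0,0,0],[0.03,2.3,0,0,0,0,0],[0.03,2.6,0,0,0,0,0],[0.03,2.6,0,0,0,0,0]]]}}

```text
clock: 8.15
position: [0.3646, -0.3097, 0.0879]
tool_rot: [0.043, 1.567, -0.766]
force: [-2.4, -1.0, 8.4]
grip_width: 0.0109
```

```bash
python3 - <<'E'
from h import *
s=bot.observe();print(cur()[0],s['force'],s['moment'],w2t(cur()[0]),cur()[1].as_matrix().round(3))
snap('wrist','w7');crop('w7',240,90,440,270,4,'c17')
E
```

```text
[ 0.36460294 -0.30965802  0.0879187 ] [-2.39060429 -1.01172186  8.42735118] [-0.36774708  0.44765403 -0.04738941] [-0.03342126 -0.00910618] [[ 0.003  0.723  0.69 ]
 [-0.003  0.69  -0.723]
 [-1.     0.     0.004]]
```

View pics/c17.png

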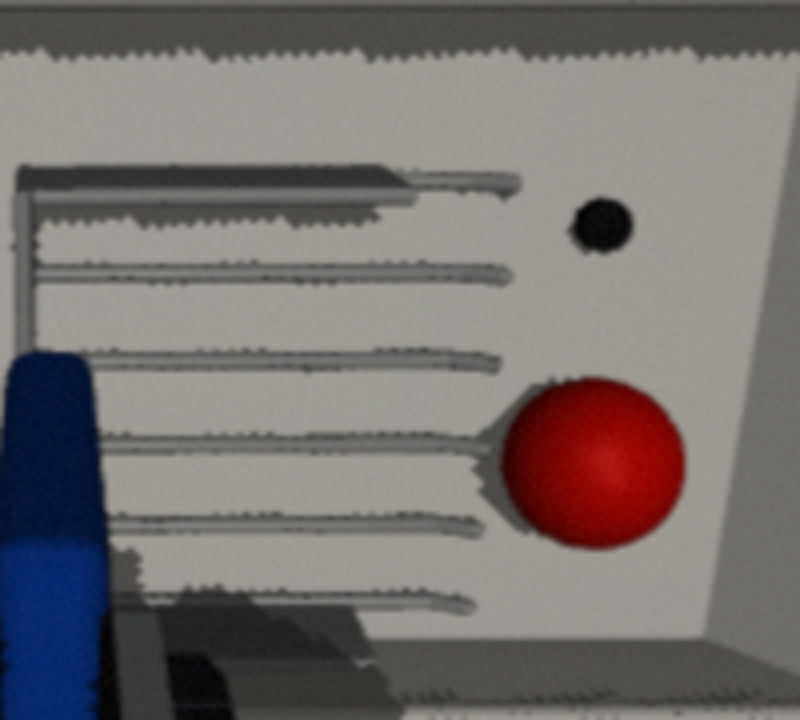

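Emit:
{"method": "step_arm", "body": {"targets": [[[0.0,0,0,0,0,-0.008,0],[0.0,0,0,0,0,-0.015,0],[0.0,0,0,0,0,-0.015,0]]]}}

```text
clock: 8.5
position: [0.3648, -0.3097, 0.088]
tool_rot: [-1.293, 1.555, -2.101]
force: [-1.9, -3.1, 3.4]
grip_width: 0.0108
```

```bash
python3 - <<'E'
from h import *
s=bot.observe();print(cur()[0],s['force'],s['moment'],w2t(cur()[0]),cur()[1].as_matrix().round(3))
E
```

```text
[ 0.36477505 -0.3097083   0.08799735] [-1.9164428  -3.12647666  3.42550375] [-0.50951289  0.2573814  -0.00242068] [-0.03333143 -0.00926136] [[-0.008  0.723  0.691]
 [-0.014  0.691 -0.723]
 [-1.    -0.015  0.004]]
```

Emit:
{"method": "step_arm", "body": {"targets": [[[0.06,0.3,0,0,0,0,0],[0.06,0.6,0,0,0,0,0],[0.05,0.9,0,0,0,0,0],[0.05,1.2,0,0,0,0,0],[0.04,1.5,0,0,0,0,0],[0.04,1.8,0,0,0,0,0],[0.03,2.1,0,0,0,0,0],[0.03,2.4,0,0,0,0,0],[0.02,2.7,0,0,0,0,0],[0.02,3.0,0,0,0,0,0]]]}}

```text
clock: 9.5
position: [0.3861, -0.2901, 0.0879]
tool_rot: [-1.267, 1.553, -2.077]
force: [-6.9, -7.3, 18.5]
grip_width: 0.0112
```

```bash
python3 - <<'E'
from h import *
s=bot.observe();print(cur()[0],s['force'],s['moment'],w2t(cur()[0]),cur()[1].as_matrix().round(3))
snap('wrist','w8');crop('w8',240,90,440,270,4,'c18')
E
```

```text
[ 0.38609052 -0.29010421  0.08787945] [-6.9082393  -7.25613205 18.52957942] [-1.57124759  1.76938472  0.02140206] [-0.00437645 -0.00978947] [[-0.009  0.724  0.69 ]
 [-0.015  0.69  -0.724]
 [-1.    -0.017  0.005]]
```

View pics/c18.png

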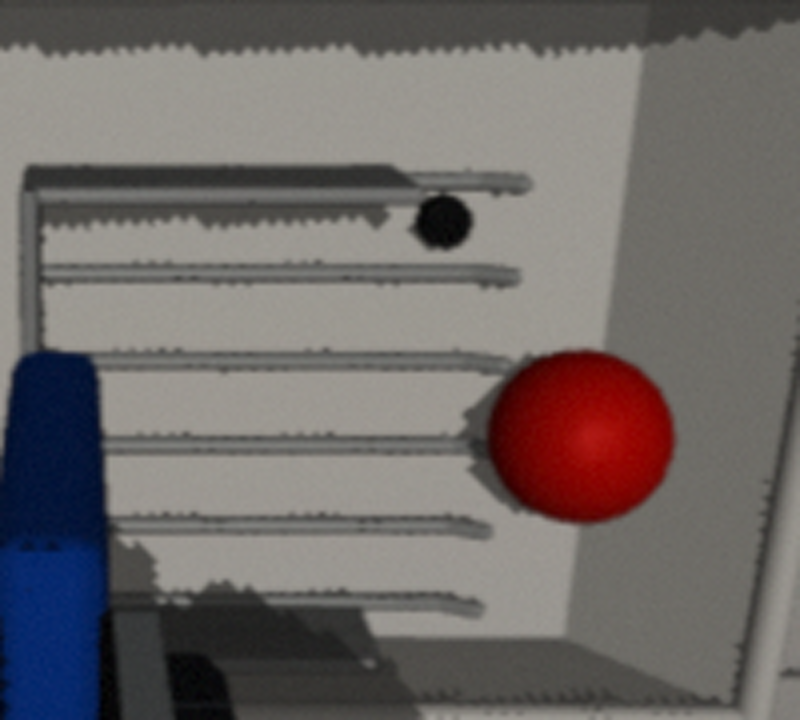

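Emit:
{"method": "step_arm", "body": {"targets": [[[0.01,0.3,0,0,0,0,0],[0.01,0.6,0,0,0,0,0],[0.0,0.9,0,0,0,0,0],[0.0,1.2,0,0,0,0,0]]]}}

```text
clock: 9.95
position: [0.3949, -0.2822, 0.088]
tool_rot: [-1.25, 1.552, -2.06]
force: [-5.1, -4.7, 13.0]
grip_width: 0.0105
```

Emit:
{"method": "step_arm", "body": {"targets": [[[0.02,0.15,0,0,0,0,0],[0.02,0.3,0,0,0,0,0],[0.02,0.4,0,0,0,0,0]]]}}

```text
clock: 10.25
position: [0.3974, -0.2801, 0.088]
tool_rot: [-1.255, 1.551, -2.065]
force: [-5.7, -4.4, 12.3]
grip_width: 0.0106
```

```bash
python3 - <<'E'
from h import *
s=bot.observe();print(cur()[0],s['force'],s['moment'],w2t(cur()[0]),cur()[1].as_matrix().round(3))
snap('wrist','w9');crop('w9',240,90,440,270,4,'c19')
snap('scene','s9');crop('s9',240,150,340,240,7,'c20')
E
```

```text
[ 0.39740205 -0.28006395  0.08798571] [-5.708004   -4.39146693 12.34499971] [-1.03175002  1.14943068  0.02493472] [ 0.01073853 -0.01033243] [[-0.009  0.724  0.689]
 [-0.017  0.689 -0.724]
 [-1.    -0.019  0.006]]
```

View pics/c19.png

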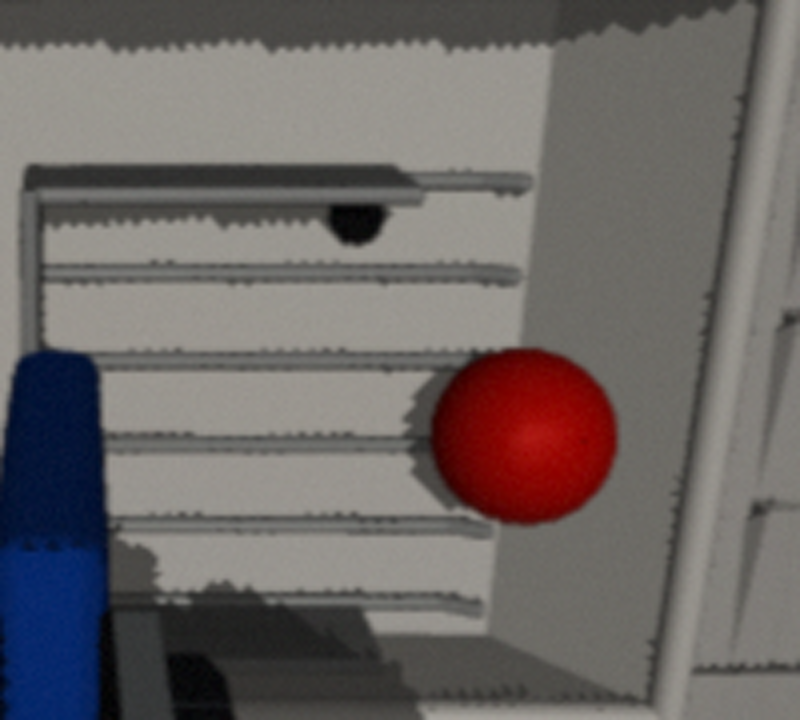

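View pics/c20.png

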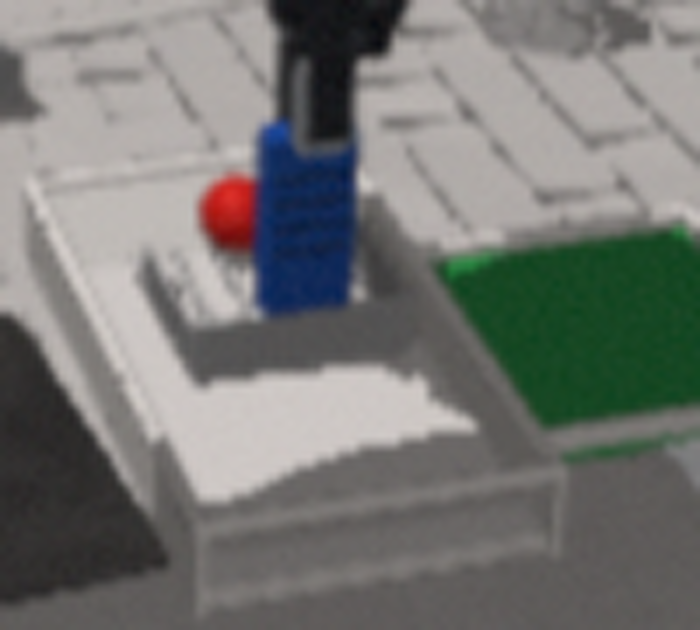

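Emit:
{"method": "step_arm", "body": {"targets": [[[0.02,0.1,0,0,0,0,0],[0.02,0.2,0,0,0,0,0],[0.02,0.3,0,0,0,0,0],[0.02,0.3,0,0,0,0,0]]]}}

```text
clock: 10.75
position: [0.3994, -0.2784, 0.088]
tool_rot: [-1.251, 1.55, -2.061]
force: [-3.9, -4.7, 10.6]
grip_width: 0.0109
```

```bash
python3 - <<'E'
from h import *
s=bot.observe();print(cur()[0],s['force'],s['moment'],w2t(cur()[0]))
snap('wrist','w10');crop('w10',240,90,440,270,4,'c21')
E
```

```text
[ 0.39938385 -0.2784422   0.08795673] [-3.94054196 -4.66854047 10.6181449 ] [-0.76386     0.96329966  0.03321308] [ 0.01329192 -0.01052692]
```

View pics/c21.png

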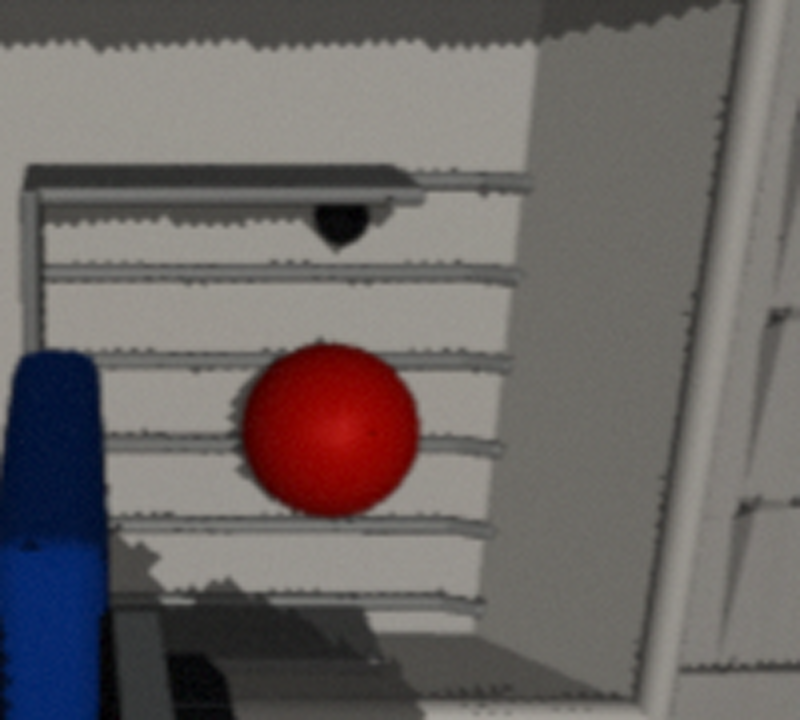

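Emit:
{"method": "step_arm", "body": {"targets": [[[0,-0.1,0,0,0,0,0],[-0.05,-0.2,0,0,0,0.01,0],[-0.1,-0.3,0,0,0,0.02,0],[-0.3,-0.4,0,0,0,0.03,0],[-0.5,-0.4,0,0,0,0.04,0],[-0.8,-0.4,0,0,0,0.05,0],[-1.1,-0.4,0,0,0,0.06,0],[-1.4,-0.4,0,0,0,0.06,0],[-1.5,-0.4,0,0,0,0.06,0]]]}}

```text
clock: 11.7
position: [0.3967, -0.2811, 0.1034]
tool_rot: [1.403, 1.529, 0.592]
force: [0.8, -0.3, -1.9]
grip_width: 0.0109
```

```bash
python3 - <<'E'
from h import *
s=bot.observe();print(cur()[0],s['force'],w2t(cur()[0]),cur()[1].as_matrix().round(3))
snap('wrist','w11');crop('w11',240,90,440,270,4,'c22')
E
```

```text
[ 0.39674317 -0.28107495  0.103435  ] [ 0.83237022 -0.33220406 -1.91906979] [ 0.00956395 -0.01060917] [[ 0.034  0.724  0.689]
 [ 0.023  0.689 -0.725]
 [-0.999  0.041  0.007]]
```

View pics/c22.png

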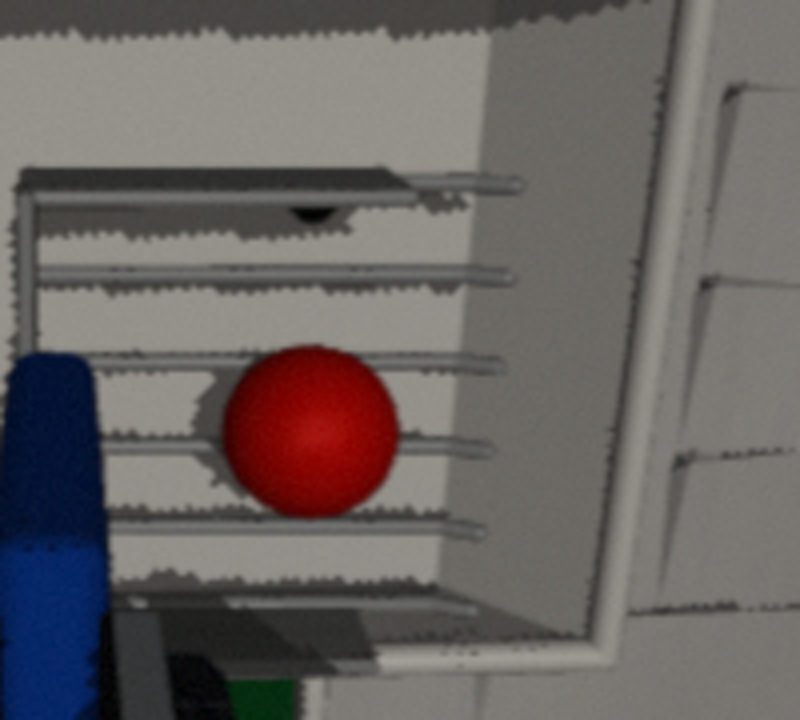

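Emit:
{"method": "step_arm", "body": {"targets": [[[-0.4,0,0,0,0,0,0],[-1,0,0,0,0,0,0],[-2,0,0,0,0,0,0],[-3,0,0,0,0,0,0],[-4,0,0,0,0,0,0],[-5,0,0,0,0,0,0],[-6,0,0,0,0,0,0],[-7,0,0,0,0,0,0],[-7.6,0,0,0,0,0,0],[-8,0,0,0,0,0,0]]]}}

```text
clock: 12.75
position: [0.3941, -0.283, 0.184]
tool_rot: [1.391, 1.529, 0.581]
force: [-0.8, -0.3, -1.7]
grip_width: 0.011
```

Emit:
{"method": "step_arm", "body": {"targets": [[[-0.1,0,0,0,0,0,0],[-0.1,0,0,0,0,0,0],[-0.1,0,0,0,0,0,0]]]}}

```text
clock: 13.05
position: [0.3939, -0.2829, 0.1847]
tool_rot: [1.402, 1.53, 0.592]
force: [-0.4, 0.5, -1.8]
grip_width: 0.011
```

```bash
python3 - <<'E'
from h import *
s=bot.observe();print(cur()[0],s['force'],w2t(cur()[0]),cur()[1].as_matrix().round(3))
snap('wrist','w12');snap('scene','s12');crop('s12',220,90,400,240,4.3,'c23')
E
```

```text
[ 0.39393694 -0.28290556  0.18467804] [-0.37333557  0.49452787 -1.75471954] [ 0.00626986 -0.00999674] [[ 0.034  0.724  0.689]
 [ 0.023  0.689 -0.725]
 [-0.999  0.041  0.007]]
```

View pics/w12.png

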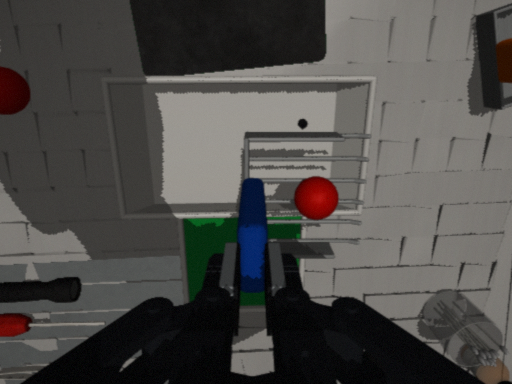

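View pics/c23.png

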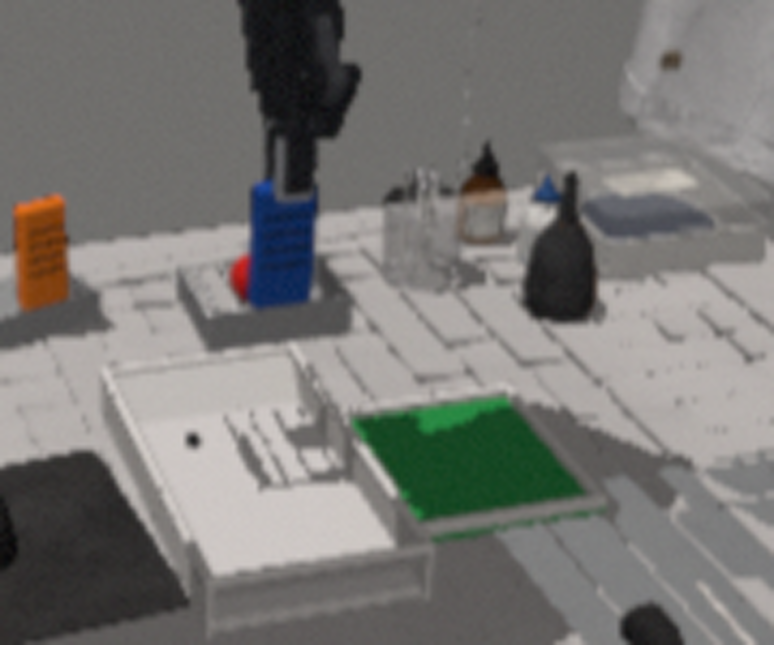

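```bash
python3 - <<'E'
from h import *
p,r=cur()
print(delta([*t2w(-.035,-.128),p[2]],r))
E
```

```text
(array([-0.09, -4.11, 11.81]), array([0., 0., 0.]))
```

Emit:
{"method": "step_arm", "body": {"targets": [[[0,-0.1,0.2,0,0,0,0],[0,-0.2,0.6,0,0,0,0],[0,-0.4,1.2,0,0,0,0],[0,-0.7,2,0,0,0,0],[0,-1,2.9,0,0,0,0],[0,-1.35,3.9,0,0,0,0],[0,-1.7,4.9,0,0,0,0],[0,-2.05,5.9,0,0,0,0],[0,-2.4,6.8,0,0,0,0],[0,-2.7,7.6,0,0,0,0]]]}}

```text
clock: 14.15
position: [0.4271, -0.3574, 0.184]
tool_rot: [1.407, 1.53, 0.596]
force: [-0.8, 0.2, -1.6]
grip_width: 0.0111
```

Emit:
{"method": "step_arm", "body": {"targets": [[[0,-0.3,0.8,0,0,0,0],[0,-0.6,1.6,0,0,0,0],[0,-0.9,2.3,0,0,0,0],[0,-1.1,3,0,0,0,0],[0,-1.3,3.6,0,0,0,0],[0,-1.4,4,0,0,0,0],[0,-1.45,4.2,0,0,0,0],[0,-1.45,4.2,0,0,0,0]]]}}

```text
clock: 14.95
position: [0.4456, -0.3978, 0.1836]
tool_rot: [1.408, 1.529, 0.597]
force: [0.4, -0.1, -1.4]
grip_width: 0.0109
```

```bash
python3 - <<'E'
from h import *
p,r=cur();print(p,w2t(p)); print(delta([*t2w(-.035,-.128),p[2]],down(TY)))
snap('wrist','w13');snap('scene','s13');crop('s13',220,90,400,240,4.3,'c24')
E
```

```text
[ 0.44559022 -0.39783457  0.18364964] [-0.03568528 -0.12880963]
(array([ 0.  ,  0.07, -0.08]), array([-0.002,  0.007, -0.041]))
```

View pics/w13.png

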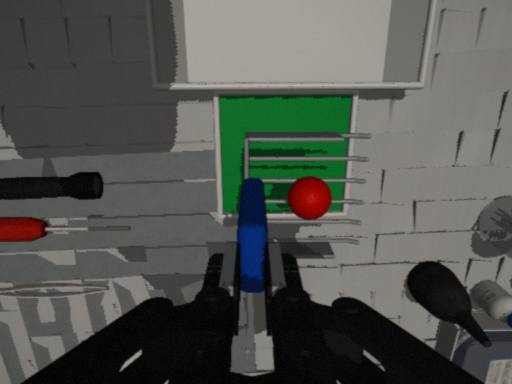

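View pics/c24.png

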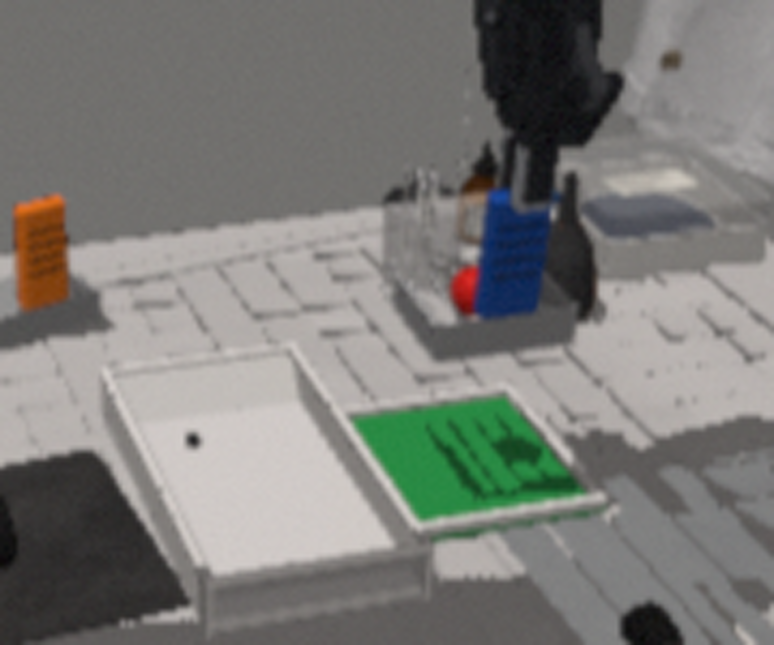

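```bash
python3 - <<'E'
from h import *
p,r=cur(); Rl=down(TY)
crop('w13',205,80,365,225,5,'c25')
for u,v in[(217,95),(356,95),(217,217),(350,217)]:
    w=px2w('wrist',u,v,.014); print((w2t(w)*1000).round(1),(Rl.inv().apply(w-p)*1000).round(1))
E
```

```text
[-60.6 -66.4] [169.7 -25.  -62.1]
[ 67.9 -66.9] [169.7 103.5 -61.6]
[ -64.8 -187.8] [169.7 -29.2  59.3]
[  73.9 -190.5] [169.7 109.5  62. ]
```

View pics/c25.png

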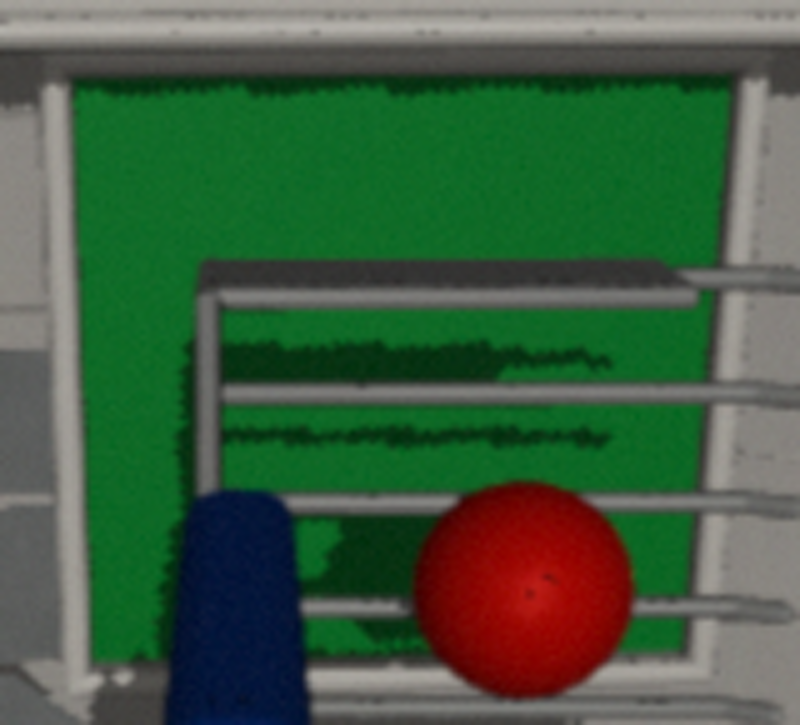

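Emit:
{"method": "step_arm", "body": {"targets": [[[0.2,0,0,0,0,0,0],[0.6,0,0,0,0,0,0],[1.3,0,0,0,0,0,0],[2.3,0,0,0,0,0,0],[3.4,-0.05,0,0,0,0,0],[4.5,-0.05,0,0,0,0,0],[5.6,-0.1,0,0,0,0,0],[6.6,-0.1,0,0,0,0,0],[7.3,-0.1,0,0,0,0,0],[7.8,-0.1,0,0,0,0,0]]]}}

```text
clock: 16.05
position: [0.4474, -0.3963, 0.105]
tool_rot: [1.42, 1.53, 0.609]
force: [0.0, 0.7, -0.9]
grip_width: 0.0112
```

Emit:
{"method": "step_arm", "body": {"targets": [[[0.1,0,0,0,0,-0.005,0],[0.2,0,0,0,0,-0.01,0],[0.3,0,0,0,0,-0.015,0],[0.4,0,0,0,0,-0.02,0],[0.5,0,0,0,0,-0.025,0],[0.6,0,0,0,0,-0.03,0],[0.7,0,0,0,0,-0.035,0],[0.8,0,0,0,0,-0.04,0],[0.9,0,0,0,0,-0.045,0],[1.0,0,0,0,0,-0.05,0]]]}}

```text
clock: 17.05
position: [0.4477, -0.3961, 0.0949]
tool_rot: [-0.998, 1.559, -1.808]
force: [1.1, 0.5, -1.4]
grip_width: 0.0116
```

```bash
python3 - <<'E'
from h import *
p,r=cur();print(p,w2t(p),bot.observe()['force'],r.as_matrix().round(3))
snap('wrist','w14')
E
```

```text
[ 0.44770471 -0.39609072  0.09490443] [-0.03295161 -0.12900737] [ 1.05296995  0.51043424 -1.38105668] [[-0.003  0.725  0.689]
 [-0.011  0.689 -0.725]
 [-1.    -0.01   0.006]]
```

View pics/w14.png

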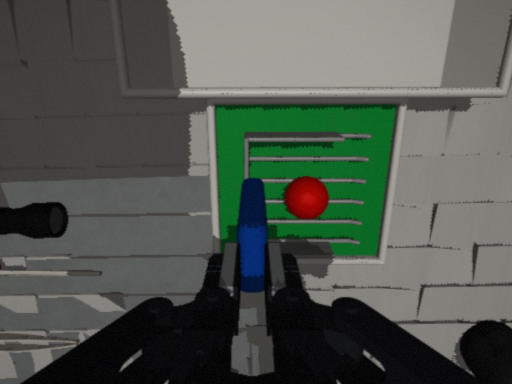

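Scoop is over the deck with its tips at about (365,160), inside the far lip at (390,160). The ball is at (307,197). I'll lower the last 7 mm or so.

Emit:
{"method": "step_arm", "body": {"targets": [[[0.1,0,0,0,0,0,0],[0.2,0,0,0,0,0,0],[0.3,0,0,0,0,0,0],[0.4,0,0,0,0,0,0],[0.5,0,0,0,0,0,0],[0.6,0,0,0,0,0,0],[0.65,0,0,0,0,0,0],[0.65,0,0,0,0,0,0]]]}}

```text
clock: 17.9
position: [0.4478, -0.396, 0.0883]
tool_rot: [-1.017, 1.559, -1.827]
force: [0.8, 0.4, 0.4]
grip_width: 0.0106
```

Emit:
{"method": "step_arm", "body": {"targets": [[[0.03,0,0,0,0,0,0],[0.06,0,0,0,0,0,0],[0.06,0,0,0,0,0,0]]]}}

```text
clock: 18.2
position: [0.4479, -0.3964, 0.088]
tool_rot: [-0.976, 1.559, -1.786]
force: [-1.0, -1.6, 5.3]
grip_width: 0.0109
```

Emit:
{"method": "step_arm", "body": {"targets": [[[0,0,0,0,0,0,0],[0,0,0,0,0,0,0.1],[0,0,0,0,0,0,0.15],[0,0,0,0,0,0,0.2],[0,0,0,0,0,0,0.25],[0,0,0,0,0,0,0.3],[0,0,0,0,0,0,0.35],[0,0,0,0,0,0,0.4],[0,0,0,0,0,0,0.4],[0,0,0,0,0,0,0.4]]], "grip_force": 20}}

```text
clock: 19.2
position: [0.4479, -0.3963, 0.088]
tool_rot: [-0.977, 1.559, -1.787]
force: [-0.3, 0.2, -0.1]
grip_width: 0.0339
```

```bash
python3 - <<'E'
from h import *
p,r=cur();s=bot.observe();print(p,s['grip_width'],s['force'])
snap('wrist','w15')
E
```

```text
[ 0.44787032 -0.39634094  0.08801461] 0.033873466733742086 [-0.31261067  0.16612839 -0.07273936]
```

View pics/w15.png

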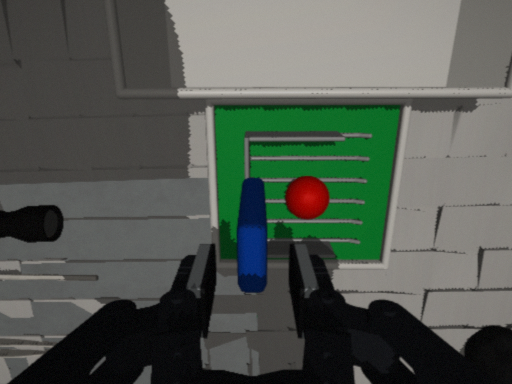

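Released: the handle at (252,235) stands free between the pads and the ball is on the tines. Next I retreat straight up.

Emit:
{"method": "step_arm", "body": {"targets": [[[-0.5,0,0,0,0,0,0.4],[-1.5,0,0,0,0,0,0.4],[-3,0,0,0,0,0,0.4],[-5,0,0,0,0,0,0.4],[-7,0,0,0,0,0,0.4],[-9,0,0,0,0,0,0.4],[-11,0,0,0,0,0,0.4],[-12,0,0,0,0,0,0.4],[-12,0,0,0,0,0,0.4],[-12,0,0,0,0,0,0.4]]]}}

```text
clock: 20.25
position: [0.4479, -0.3949, 0.2077]
tool_rot: [-1.003, 1.559, -1.813]
force: [-0.0, -0.4, -0.1]
grip_width: 0.0342
```

```bash
python3 - <<'E'
from h import *
p,r=cur();s=bot.observe();print(p,s['grip_width'],s['force'])
snap('wrist','w16');snap('scene','s16');crop('s16',220,120,400,250,4.3,'c26')
crop('w16',195,60,385,240,4,'c27')
E
```

```text
[ 0.44791376 -0.39489033  0.20771971] 0.03422751373130997 [-0.04000204 -0.42634496 -0.14414499]
```

View pics/w16.png

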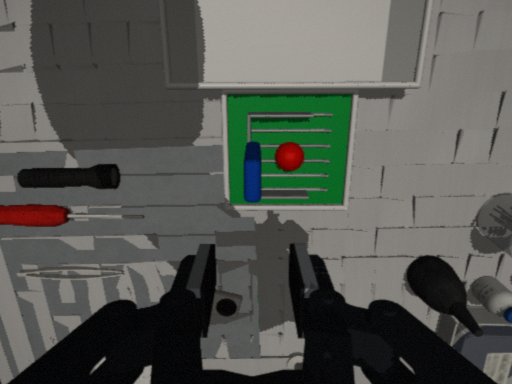

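View pics/c26.png

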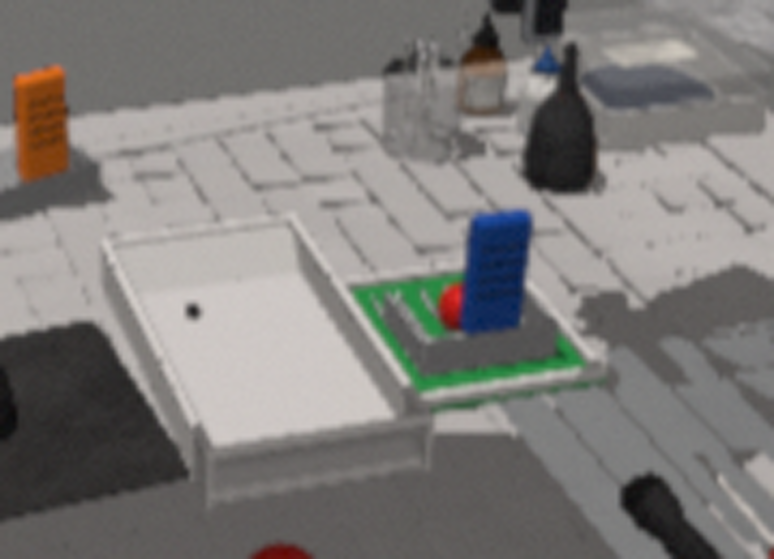

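View pics/c27.png

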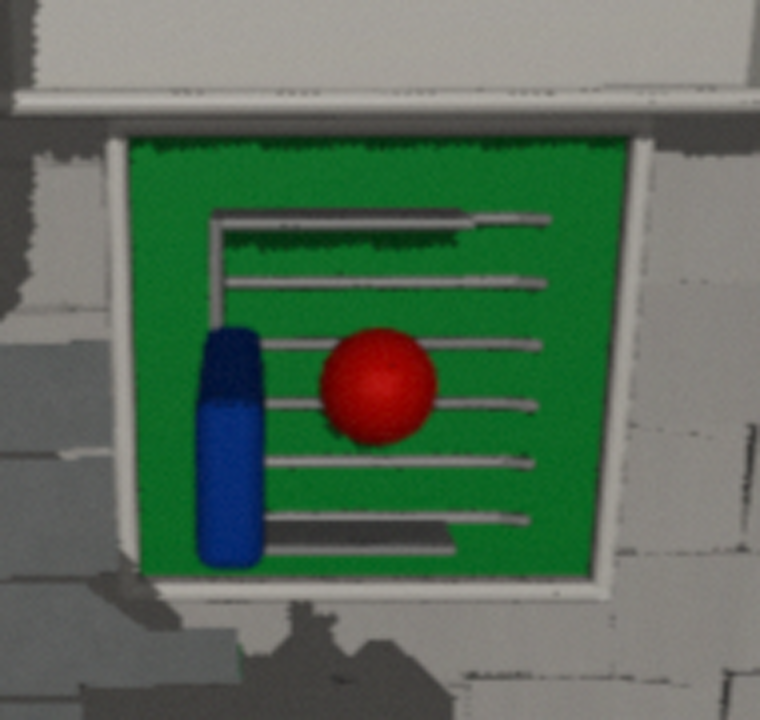

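The scoop stands flat on the deck with the ball between its tines, the chip lies in the bay, and the gripper is clear.

```bash
python3 -c "
from h import *
print(bot.job_done())"
```

```text
the job is handed in; nothing more can be done
None
```

The job is handed in at about 20.4 s of the 54 s allowed; the interface gives no verdict, so the result below is from my own checks.

**What I did:**
- I gripped the slotted scoop by its blue handle and set it in the bay's empty half, lined up so the chip would sit between two tines.
- I slid it to the far end wall until the ball dropped in over the tips.
- I lifted it smoothly (ball centre at about 0.12 m by my estimate), set it on the green deck, released it and backed straight up.

**Last checks:**
- **Scoop:** the wrist and scene pictures show it flat and upright inside the deck's lip.
- **Ball:** it lies on the tines, mid-scoop.
- **Chip:** it is on the bay floor.
- **Gripper:** it is about 12 cm above where it let go, and the force reads about zero. The fingers were never seen near the ball or chip.

**Disagreements:**
- The top and wrist cameras differed by 3–5 mm on the tray's position, so for sliding and placing I went by the wrist view.
- The scoop sat about 1° tips-up in the grip. I corrected this by tilting the tool before scooping and again before setting down.

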